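# Shut the ice-cream maker and churn it

### The job

The hand-churned ice-cream maker stands with its blue lid propped open on a folding stay. Push the stay's red knee button down and back so that the stay breaks, then take the lid by its bar and lower it gently, without letting it drop, until it is fully shut. After that fit the loose crank fully home on the square shaft and wind it at least two full turns clockwise as seen from outside (the way the arrow points); leave the crank on the shaft and do not push about or upset the jar, glass, mug or beaker.

Things in the scene. Friction and masses are not known exactly. Their poses are not given: they have to be found in the camera images.
- maker: White box of the ice-cream maker, fixed. Origin: middle of its underside on the worktop; x to its back, y to its left, z up. x -75..75, y -140..130, rim 130 high; right upper shoulder is a 35 degree bevel from (y -140, z 53) to (y -30, z 130). Bar of the shut lid reaches x -117. A wall cabinet hangs 0.47 m up from about world x 0.62 on: lean tall tools toward the robot.
- lid (a joint): Blue lid, 150 x 160 x 20, 0.5 kg, hinged along the box's back top edge (axis parallel to the maker's y, at x 75, z 130). 0 = propped open, 70 degrees up; grows as it closes; 1.22 = shut. The hinge is stiff: near upright the lid stays where it is left, but lower than about half way it drops if let go.
- lid_bar (a point): Middle of the lid's steel pull bar: round, 12 thick, 112 long, parallel to the hinge, 186 from the hinge axis, its axis 36 from the lid's free edge, on two 9 mm posts 50 either side of this point. About 0.31 m high when open, 0.14 when shut; the clear gap between bar and lid edge is 30.
- lid_hinge (a point): Point on the lid's hinge axis in line with the middle of the bar; y is along the hinge axis, to the maker's left.
- stay_knee (a joint): Knee of the folding stay: two 76 mm steel links on the maker's left side, between box and lid. 0 = locked slightly over centre against its stop; 0.13 = straight; grows as it folds; about 2.56 with the lid shut. Locked, it keeps the lid from closing. A few newtons on the button break it; folded beyond 0.4 it stays broken while the lid stands.
- knee_button (a point): Middle of the red button on the knee: a cylinder 18 thick, 22 long, axis parallel to the maker's y, from 12 to 34 outside the box's left wall; the links lie 5 to 12 outside the wall. Push it some 25 mm toward the maker's back and down at 45 degrees (+x, -z of the maker) to break the stay; its links then pull the lid a little way.
- drive (a joint): Turning of the square shaft: grows clockwise as seen from outside, looking along the shaft at the box; no stops, 6.283 a turn; starts between -0.6 and 0.6. Friction 0.18 N m.
- shaft_seat (a point): Middle of the shoulder (a disc 32 across) on which the fitted crank's socket mouth rests. z points outward along the shaft, 35 degrees from vertical, leaning to the maker's right; x and y are parallel to the flats of the square and turn with it.
- shaft_tip (a point): Middle of the shaft's outer end, 26 outward of the shoulder. The shaft is 12 square; its last 6 taper to 7.
- crank: Loose aluminium crank, about 0.2 kg, lying flat, knob up. Origin: middle of the socket's mouth in the hub's underside; x to the knob, z up as it lies. Hub 30 x 30 x 40, sides parallel to x and y; square socket 14 wide, 30 deep, fits the shaft in any of four ways; arm 18 wide, 12 thick, flush with the hub's underside; radius 70. Fitted, its z is the shaft's z.
- hub_grip (a point): On the crank, in the middle of the hub 24 above its underside; grip across the hub's two free sides (along the crank's y).
- knob_grip (a point): On the crank, on the axis of the wooden knob, 70 from the hub's axis, 40 above the underside. The knob is 25 thick, stands from 12 to 61 above the underside and spins freely on its pin, so the tool need not turn while winding.
- honey: Honey jar, 71 across, 110 high; origin in the middle of its base.
- glass: Tall glass, 71 across, 144 high; origin in the middle of its base.
- mug: White dotted mug, 82 across and 114 with its handle, 91 high; origin under the middle of the whole.
- beaker: Small steel beaker, 56 across, 64 high; origin in the middle of its base.
Things that resemble listed ones, but are neither listed nor needed, are in the scene too. Of the things shaped like the crank, the aluminium one is meant.

How it is judged:
On the way, in this order (a step that is already met when the one before it is completed fails the run):
1. the stay is broken at its knee while the lid still stands (value of joint stay_knee above 0.3 rad and value of joint lid below 0.35 rad), for 0.1 s.
2. the lid is shut (value of joint lid above 1.18 rad), for 0.2 s.
3. the crank sits home on the square shaft (distance between crank and shaft_seat below 0.006 m and angle between the z axis of crank and the z axis of shaft_seat, either way round below 0.15 rad), for 0.2 s.
4. the shaft has been wound two full turns clockwise with the crank on it (value of joint drive above 11.4 rad and distance between crank and shaft_seat below 0.006 m), for 0.1 s.
At the end, for the whole second after the job is handed in: Lid shut (joint over 1.18 of 1.22 rad); shaft joint over 11.4 rad; crank let go and at rest on the shaft, its mouth within 6 mm of the shoulder, in line within 0.15 rad; jar, glass, mug and beaker upright (within 0.35 rad) and within 4 cm of where they stood (all of step 4 and value of joint lid above 1.18 rad and angle between the z axis of crank and the z axis of shaft_seat, either way round below 0.15 rad and linear speed of crank below 0.02 m/s and distance of each of honey, glass, mug, beaker from where it was at the start of the episode below 0.04 m and angle between each of honey, glass, mug, beaker's own z axis and vertical below 0.35 rad); the robot touches nothing.
It fails at once if the lid is let drop or slammed (velocity of joint lid above 4 rad/s).
It fails at once if the honey jar is pushed away (4 cm) or upset (distance of honey from where it was at the start of the episode above 0.04 m or angle between honey's own z axis and vertical above 0.35 rad).
It fails at once if the glass is pushed away (4 cm) or upset (distance of glass from where it was at the start of the episode above 0.04 m or angle between glass's own z axis and vertical above 0.35 rad).
It fails at once if the mug is pushed away (4 cm) or upset (distance of mug from where it was at the start of the episode above 0.04 m or angle between mug's own z axis and vertical above 0.35 rad).
It fails at once if the beaker is pushed away (4 cm) or upset (distance of beaker from where it was at the start of the episode above 0.04 m or angle between beaker's own z axis and vertical above 0.35 rad).
It also fails if it takes over 72 s, if anything falls off the work surface, if the arm or the gripper's body presses on something with over 40 N, if the wrist force passes 120 N, or if a joint passes its speed limit or range.

### The arm

A 6-joint arm with a two-finger parallel gripper is mounted at the origin on a cart in front of the work surface, level with it; the furniture and walls round the work are solid. World frame = base frame: x ahead of the robot, y to its left, z up, the work surface at z = 0. Lengths are in m, angles in rad, forces in N, time in s.
With the tool pointing down it reaches from about 0.35 to 0.875 m from the base axis. Payload 15.5 kg.
Tool frame: the origin (TCP) lies midway between the tips of the shut fingers; the grasp point (between the pads) lies 19 mm behind it; z points along the fingers, y is the line along which they close (so a half turn about z gives the same grasp; the last joint's range is limited). The gripper opens to 85 mm and grips with 20 to 120 N. Pads are 22 mm wide; open, the fingers measure 114 mm over their backs; the gripper's body (76 mm by 85 mm) begins 54 mm behind the grasp point. The pads swing forward as they close: fully open they stand 13 mm farther back than shut.
Start: joints at [1.028, 0.494, 1.345, -0, 1.302, -0.096], TCP at [0.271, 0.563, 0.231] pointing down, gripper open.
Joint ranges: [-2.91, 2.91], [-0.82, 2.16], [0.22, 2.67], [-1.22, 4.37], [0.12, 2.79], [-3.08, 3.08]. Speed limits (rad/s): [1.89, 1.89, 2.57, 3.01, 3.01, 3.01].

### API

Orientations are given as a 3x3 rotation matrix whose columns are the frame's x, y, z axes.
In Python, from plant import arm gives the robot as it stands.
- The arm moves only by the tool step_arm, never from a script. Its argument "targets" is a list of rows, each a list of 7 numbers: the turn, a rotation vector about the world's x, y, z in rad, then the shift along the world's x, y, z in m, then the closure, from 0 (fully open) to 1 (shut). In form: [[rx, ry, rz, dx, dy, dz, fingers], ...]. A call has 1 to 8 rows; each row shifts and turns the commanded pose from where the row before left it; what a row does not reach is not made up. A row lasts 1/10 s, in which the tool goes at most 50 mm and 8.59 degrees, less where a joint would pass 70% of its speed; a pose out of reach is approached as far as the arm can. A call with a gripper value outside its range is refused whole. The fingers move at their own pace and stop on an object; "force" is the grip in N (left out, the last holds). Time passes only in rows, so rows that do not move let the fingers close. It gives the time, the measured TCP pose, the force, the opening and the grip force at its end, in the units of the state.
- arm.get_obs(): the state, without advancing time (a new reading comes with each control period).
- arm.snapshot(name): name is "scene" or "top" or "wrist"; returns (picture, depth): 480x640x3 uint8, blue, green, red; 480x640 float32, m along the optical axis (not along the pixel's ray), 0 where there is no reading.
- arm.calibration(name): a dict with "intrinsics" (3x3 intrinsics, pixels), "R" (3x3) and "t" (3): a world point X has camera coordinates R X + t. Camera axes: x right, y down, z forward; pixel columns grow to the right and rows downward; lengths in m; the calibration is good to about 2 mm. A picture is of the moment at which its call begins: read the wrist's pose just before it. calibration takes no time and is no camera call; for the wrist camera it gives the pose at the moment of the call.
- arm.finish_job(): hands the job in; it is judged then, once.
The state is a dict: "time_s": time; "joint_pos": joint angles; "qvel": joint speeds; "joint_efforts": joint torques, N m; "ee_pos": TCP position; "ee_rot": TCP orientation; "force": force on the tool from outside, world axes, zero at the start; "wrist_torque": the same for the moment, N m; "width": opening from 0.0 (shut) to 1.0 (fully open); "gripper_force": force on a finger pad.
Only numpy, scipy, OpenCV 4.12 (cv2) and the standard library are available. Lean on these libraries where they do the work, as an engineer would, in place of code of your own. Each camera call takes 0.05 s, during which the arm holds its last target. There are 200 camera calls.

## Working session

There is one attempt and no reset: what is moved stays moved. The work goes in short steps, Python scripts to look and compute and a tool call to move; the robot and the scene stay as the last step left them, time stands still between calls to the robot, and variables do not carry over. Pictures are saved under pics/ and viewed, at most 10 in all, crops included, and the job is handed in when it is done.

Besides the shell and the picture viewer there is one more tool, called after "Request:" as name([rows], argument=value, ...), one row to a line, values as JSON. step_arm: Moves the arm, as the interface text tells. Its arguments: {"type":"object","properties":{"targets":{"type":"array","items":{"type":"array","items":{"type":"number"}}},"force":{"type":"number"}},"required":["targets"]}

```bash
ls; mkdir -p pics; cat > h.py <<'E'
import numpy as np, cv2
from plant import arm
def snap(n):
    c=arm.calibration(n); p,d=arm.snapshot(n)
    return p,d,np.array(c["intrinsics"]),np.array(c["R"]),np.array(c["t"])
def pts(d,K,R,t):
    v,u=np.indices(d.shape); 
    C=np.stack([(u-K[0,2])/K[0,0]*d,(v-K[1,2])/K[1,1]*d,d],-1)
    return (C-t)@R   # world
E
python3 - <<'E'
from h import *
for n in ("scene","top"):
    p,d,K,R,t=snap(n); cv2.imwrite(f"pics/{n}0.png",p); np.savez(f"{n}0.npz",p=p,d=d,K=K,R=R,t=t)
    print(n,-R.T@t,R[2],K[0,0],(d>0).mean())
print(arm.get_obs())
E
```

```text
pics
scene [-0.4920089  -0.35926827  1.43358371] [ 0.61654779  0.18072264 -0.76629508] 525.416969157418 0.96744140625
top [-0.67858802 -0.4771953   1.74377634] [ 0.59342009  0.19474432 -0.78097839] 583.3388186058949 0.9959635416666667
{'time_s': 0.1, 'joint_pos': array([ 1.02747807e+00,  4.94147629e-01,  1.34604554e+00,  2.49221079e-05,
        1.30254378e+00, -9.55038647e-02]), 'qvel': array([ 0.00056686, -0.00065587, -0.00100308, -0.00111263,  0.00010548,
       -0.0010125 ]), 'joint_efforts': array([ 2.53164297e-03, -8.83571291e+01, -3.84564006e+01, -3.70119892e-05,
        5.05454169e-03, -1.50910028e-04]), 'ee_pos': array([0.27044557, 0.56309591, 0.23075137]), 'ee_rot': array([[-9.01392707e-01,  4.33002094e-01, -6.12145908e-04],
       [ 4.33002506e-01,  9.01392198e-01, -9.67088795e-04],
       [ 1.33032073e-04, -1.13678750e-03, -9.99999345e-01]]), 'force': array([-0.03245658,  0.53593351, -0.05398671]), 'wrist_torque': array([-0.0181857 , -0.03364216, -0.0099462 ]), 'gripper_force': 0.0, 'width': 0.9998050721205883}
```

View pics/scene0.png

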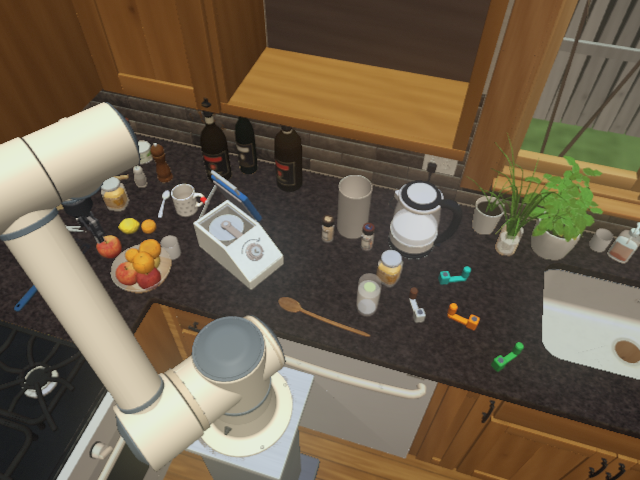

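View pics/top0.png

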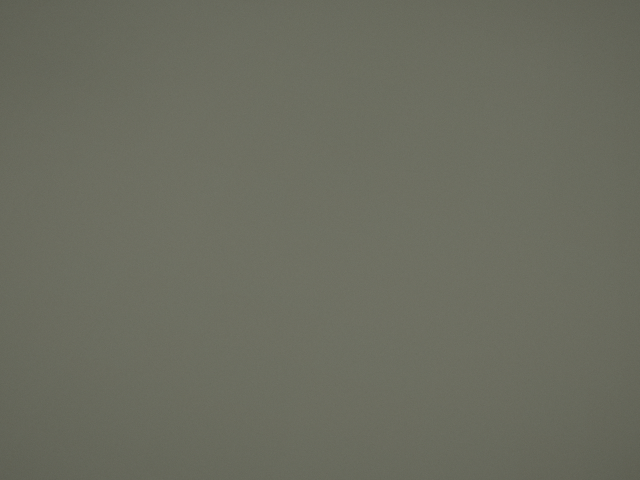

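The top camera shows only blank grey, so it is useless. The scene view shows:
- maker around (238,245), blue lid (235,195), red button (202,200)
- bevel shaft (255,250)
- aluminium crank (416,308)
- decoy cranks: cyan (455,275), orange (463,317), green (509,357)
- glass (368,295), jar (390,267), mug (185,200), beaker (170,246)

The grey-white one with the wooden knob fits "aluminium".

```bash
python3 - <<'E'
from h import *
z=np.load("scene0.npz"); p=z["p"]; d=z["d"]; W=pts(d,z["K"],z["R"],z["t"])
for n,u,v in [("hub",418,315),("knob",414,293),("crankarm",416,304),("shaft",255,249),("button",202,200),("bevel",262,262),("mugtop",183,190),("beaker",170,240),("honey",390,256),("glass",369,282),("cyan",460,272),("orange",470,318),("rimcornerL",197,218),("rimfront",245,283),("cabinet",250,105),("handle knob",300,260),("rimback",260,215),("front near lowest",250,280)]:
    print(n,W[v,u].round(3))
hsv=cv2.cvtColor(p,cv2.COLOR_BGR2HSV)
blue=(hsv[...,0]>95)&(hsv[...,0]<125)&(hsv[...,1]>100)&(hsv[...,2]>60); blue[:, :200]=0; blue[:165]=0;blue[225:]=0;blue[:,270:]=0
B=W[blue]; B=B[np.abs(B[:,2]-np.median(B[:,2]))<.15]; print(len(B),B.min(0),B.max(0))
# maker top rim face points z~.13
m=np.zeros(d.shape,bool); m[200:290,190:290]=1
rim=m&(np.abs(W[...,2]-.13)<.006); r=cv2.minAreaRect((W[rim][:,:2]*1000).astype(np.float32)); print("rim",r,rim.sum(), cv2.boxPoints(r))
big=lambda a,b,c,e,k:cv2.resize(p[b:e,a:c],None,fx=k,fy=k,interpolation=cv2.INTER_CUBIC)
im=np.vstack([big(180,160,300,290,5)[:,:600], np.zeros((0,600,3),np.uint8)])
im=cv2.resize(im,(500,541)); c=cv2.resize(big(385,275,445,335,5),(300,300)); out=np.zeros((541,800,3),np.uint8); out[:,:500]=im; out[:300,500:]=c
cv2.imwrite("pics/c1.png",out)
E
```

```text
hub [ 0.412 -0.413  0.039]
knob [ 0.474 -0.386  0.06 ]
crankarm [ 0.47  -0.401  0.01 ]
shaft [0.451 0.133 0.114]
button [0.556 0.358 0.165]
bevel [0.444 0.11  0.063]
mugtop [0.661 0.5   0.067]
beaker [0.449 0.448 0.045]
honey [ 0.555 -0.286  0.111]
glass [ 0.436 -0.246  0.112]
cyan [ 0.651 -0.52  -0.005]
orange [ 0.451 -0.567  0.038]
rimcornerL [ 0.608  0.433 -0.006]
rimfront [0.377 0.147 0.02 ]
cabinet [0.658 0.194 0.51 ]
handle knob [-0.492 -0.359  1.434]
rimback [0.684 0.215 0.003]
front near lowest [0.369 0.123 0.057]
281 [0.50194634 0.15247076 0.13855078] [0.57662207 0.31662966 0.28778068]
rim ((501.222900390625, 231.33547973632812), (251.9070587158203, 166.26243591308594), 71.85072326660156) 568 [[382.99387 137.54324]
 [540.98444  85.75352]
 [619.4519  325.12772]
 [461.46136 376.91745]]
```

View pics/c1.png

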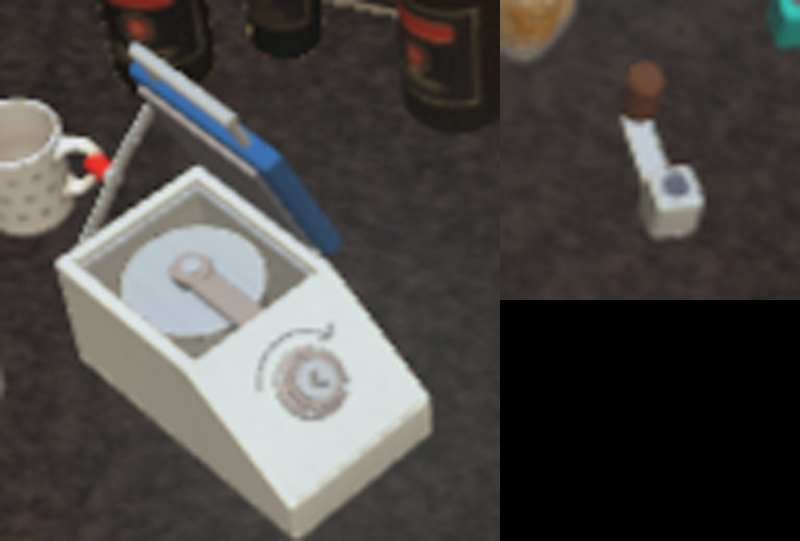

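The right crop shows a bare-metal crank with a brown knob (hub scene px ~(420,315)), which confirms it is the aluminium one. The left crop shows the red button at the mug's handle (~px 203,199), the bar along the lid's free edge, and the shaft at ~px (256,250).

```bash
cat >> h.py <<'E'
def ray(K,R,t,u,v,z):
    c=-R.T@t; dd=R.T@np.linalg.solve(K,[u,v,1.]); return c+dd*(z-c[2])/dd[2]
def fit2(L,Wp):
    L=np.array(L)[:,:2];Wp=np.array(Wp)[:,:2];lm=L.mean(0);wm=Wp.mean(0)
    a=L-lm;b=Wp-wm; th=np.arctan2((a[:,0]*b[:,1]-a[:,1]*b[:,0]).sum(),(a*b).sum())
    c,s=np.cos(th),np.sin(th);Q=np.array([[c,-s],[s,c]]);o=wm-Q@lm
    return th,o,(Wp-(L@Q.T+o))
E
python3 - <<'E'
from h import *
z=np.load("scene0.npz"); p,d,K,R,t=[z[k] for k in("p","d","K","R","t")]
c=[(62,262,-75,130,130),(195,388,-75,-30,130),(325,268,75,-30,130),(198,170,75,130,130),(295,490,-75,-140,53),(430,402,75,-140,53)]
L=[];P=[]
for a,b,x,y,h in c:
    w=ray(K,R,t,180+a/4.167-.4,160+b/4.16-.4,h/1000); L.append((x/1000,y/1000)); P.append(w[:2]); 
th,o,res=fit2(L,P); print(np.degrees(th),th,o); print(res.round(4))
W=pts(d,K,R,t)
hsv=cv2.cvtColor(p,cv2.COLOR_BGR2HSV)
red=((hsv[...,0]<6)|(hsv[...,0]>174))&(hsv[...,1]>170)&(hsv[...,2]>120)
red[:, :190]=0;red[:,215:]=0;red[:185]=0;red[212:]=0
v,u=np.nonzero(red);print("red px",u.mean(),v.mean(),len(u),W[red].round(3).tolist())
# crank masks: points z>.03 near
m=np.zeros(d.shape,bool);m[280:330,405:430]=1
k=m&(W[...,2]>.034)
print([ (uu,vv,*W[vv,uu].round(3)) for vv,uu in zip(*np.nonzero(k))][::6])
E
```

```text
-25.18351447280534 -0.4395352447740971 [0.4893954  0.21175554]
[[ 0.006  -0.0042]
 [-0.011  -0.0102]
 [-0.0051  0.0042]
 [-0.0047 -0.0024]
 [ 0.0194  0.0095]
 [-0.0046  0.0031]]
red px 202.8181818181818 199.1818181818182 22 [[0.562, 0.352, 0.174], [0.557, 0.365, 0.17], [0.558, 0.362, 0.17], [0.558, 0.358, 0.172], [0.559, 0.355, 0.171], [0.562, 0.353, 0.169], [0.565, 0.351, 0.167], [0.709, 0.443, -0.004], [0.556, 0.365, 0.167], [0.558, 0.363, 0.166], [0.555, 0.357, 0.17], [0.559, 0.356, 0.167], [0.555, 0.349, 0.173], [0.56, 0.348, 0.168], [0.551, 0.359, 0.168], [0.556, 0.358, 0.165], [0.551, 0.351, 0.171], [0.557, 0.351, 0.166], [0.553, 0.357, 0.163], [0.553, 0.353, 0.164], [0.549, 0.347, 0.169], [0.553, 0.354, 0.159]]
[(np.int64(412), np.int64(287), np.float64(0.494), np.float64(-0.376), np.float64(0.062)), (np.int64(414), np.int64(288), np.float64(0.488), np.float64(-0.382), np.float64(0.067)), (np.int64(413), np.int64(289), np.float64(0.489), np.float64(-0.38), np.float64(0.059)), (np.int64(412), np.int64(290), np.float64(0.486), np.float64(-0.378), np.float64(0.057)), (np.int64(41
[... 1258 characters left out ...]
np.int64(312), np.float64(0.425), np.float64(-0.423), np.float64(0.043)), (np.int64(418), np.int64(313), np.float64(0.419), np.float64(-0.411), np.float64(0.04)), (np.int64(424), np.int64(313), np.float64(0.424), np.float64(-0.429), np.float64(0.041)), (np.int64(421), np.int64(314), np.float64(0.418), np.float64(-0.421), np.float64(0.041)), (np.int64(417), np.int64(315), np.float64(0.41), np.float64(-0.41), np.float64(0.042)), (np.int64(423), np.int64(315), np.float64(0.419), np.float64(-0.428), np.float64(0.037)), (np.int64(421), np.int64(316), np.float64(0.415), np.float64(-0.422), np.float64(0.035)), (np.int64(417), np.int64(318), np.float64(0.403), np.float64(-0.412), np.float64(0.035))]
```

```bash
python3 - <<'E'
from h import *
o=arm.get_obs(); c=arm.calibration("wrist"); R=np.array(c["R"]);t=np.array(c["t"]); E=o["ee_rot"]
print("cam pos in tool",(E.T@(-R.T@t-o["ee_pos"])).round(4)); print("cam axes in tool (cols)",(E.T@R.T).round(3)); print(c["intrinsics"])
# target orientation for button: tool z = (mx - z)/sqrt2, tool x = +-my
th=-.4395; mx=np.array([np.cos(th),np.sin(th),0]);my=np.array([-np.sin(th),np.cos(th),0]);uz=np.array([0,0,1.])
from scipy.spatial.transform import Rotation as Ro
for s in(1,-1):
    z=(mx-uz)/2**.5; x=s*my; T=np.stack([x,np.cross(z,x),z],1); print(s,Ro.from_matrix(T@E.T).as_rotvec())
E
```

```text
cam pos in tool [ 0.0843  0.0005 -0.1426]
cam axes in tool (cols) [[ 0.    -0.945 -0.326]
 [ 1.     0.     0.001]
 [-0.001 -0.326  0.945]]
[[377.65668114   0.         320.84711975]
 [  0.         377.65668114 238.28804221]
 [  0.           0.           1.        ]]
1 [ 0.29094469 -0.81838098 -1.47421315]
-1 [-0.81771282 -0.291003    1.49027076]
```

Request:
step_arm([
  [0.0242, -0.0682, -0.1229, 0.016, -0.013, 0.01, 1],
  [0.0242, -0.0682, -0.1229, 0.016, -0.013, 0.01, 1],
  [0.0242, -0.0682, -0.1229, 0.016, -0.013, 0.01, 1],
  [0.0242, -0.0682, -0.1229, 0.016, -0.013, 0.01, 1],
  [0.0242, -0.0682, -0.1229, 0.016, -0.013, 0.006, 1],
  [0.0242, -0.0682, -0.1229, 0.016, -0.013, 0.006, 1],
  [0.0242, -0.0682, -0.1229, 0.016, -0.013, 0.006, 1],
  [0.0242, -0.0682, -0.1229, 0.016, -0.013, 0.006, 1],
])

```text
time_s: 0.9
ee_pos: [0.399, 0.4586, 0.2956]
ee_rot: [[-0.067, 0.85, 0.522], [0.987, 0.132, -0.087], [-0.143, 0.51, -0.848]]
force: [0.7, -0.8, 0.3]
width: 0.002
gripper_force: 0.0
```

Request:
step_arm([
  [0.0242, -0.0682, -0.1229, 0.016, -0.013, 0, 1],
  [0.0242, -0.0682, -0.1229, 0.016, -0.013, 0, 1],
  [0.0242, -0.0682, -0.1229, 0.016, -0.013, 0, 1],
  [0.0242, -0.0682, -0.1229, 0.016, -0.013, 0, 1],
  [0, 0, 0, 0, 0, 0, 1],
  [0, 0, 0, 0, 0, 0, 1],
])

```text
time_s: 1.5
ee_pos: [0.4623, 0.4076, 0.2947]
ee_rot: [[0.424, 0.642, 0.639], [0.906, -0.298, -0.301], [-0.003, 0.707, -0.708]]
force: [-1.0, 0.4, -0.9]
width: 0.001
gripper_force: 0.0
```

```bash
python3 - <<'E'
from h import *
o=arm.get_obs(); p,d,K,R,t=snap("wrist"); cv2.imwrite("pics/w1.png",p); np.savez("w1.npz",p=p,d=d,K=K,R=R,t=t)
print(o["ee_pos"],o["ee_rot"].round(3),o["joint_pos"].round(3),-R.T@t)
W=pts(d,K,R,t)
hsv=cv2.cvtColor(p,cv2.COLOR_BGR2HSV)
red=(((hsv[...,0]<6)|(hsv[...,0]>174))&(hsv[...,1]>170)&(hsv[...,2]>100)).astype(np.uint8)
n,l,s,c=cv2.connectedComponentsWithStats(red)
for i in range(1,n):
    if s[i,4]>60: print(s[i],c[i],np.median(W[l==i],0))
E
```

```text
[0.46230824 0.40757862 0.2947088 ] [[ 0.424  0.642  0.639]
 [ 0.906 -0.298 -0.301]
 [-0.003  0.707 -0.708]] [ 1.012  0.448  1.538 -0.852  1.201  1.792] [0.40648477 0.52709493 0.39539276]
[386   0  28  55 734] [396.35558583  26.55722071] [0.78730302 0.44135864 0.1275925 ]
[437 173  17  45 459] [443.62962963 194.38126362] [0.8304288  0.19330599 0.12949849]
[295 207  20  27 496] [304.4516129  220.24798387] [0.55595934 0.3575908  0.16902218]
```

View pics/w1.png

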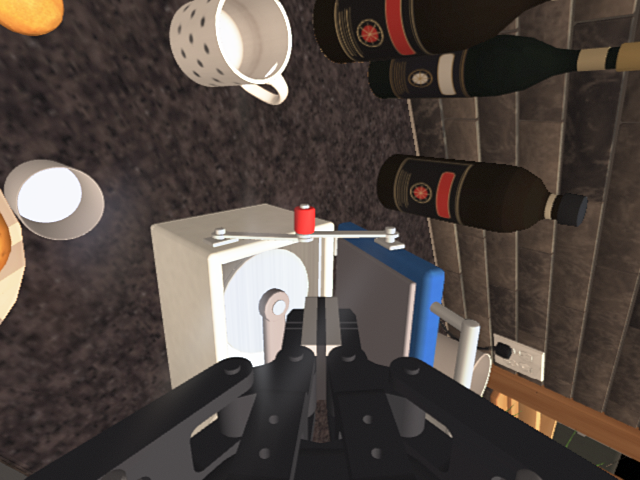

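The wrist view shows the red button at (304,220) and the stay links from (220,235) to (390,235). The box front/left corner is near (212,257), and the blue lid with its bar is at about (465,345). I'll fit the maker's yaw and walls from depth.

```bash
cat > mk.py <<'E'
from h import *
z=np.load("w1.npz"); p,d,K,R,t=[z[k] for k in("p","d","K","R","t")]; W=pts(d,K,R,t)
# normals
dx=np.roll(W,-2,1)-np.roll(W,2,1);dy=np.roll(W,-2,0)-np.roll(W,2,0);N=np.cross(dx,dy);N/=np.linalg.norm(N,axis=-1,keepdims=True)+1e-12
th=-.4395; mx=np.array([np.cos(th),np.sin(th),0]);my=np.array([-np.sin(th),np.cos(th),0])
reg=np.zeros(d.shape,bool);reg[205:420,145:345]=1
hsv=cv2.cvtColor(p,cv2.COLOR_BGR2HSV); white=reg&(hsv[...,1]<60)&(hsv[...,2]>110)
for n,a in(("front",mx),("left",my)):
    m=white&(np.abs(N@a)>.93)&(W[...,2]>.02)&(W[...,2]<.125)
    off=W[m]@a; med=np.median(off); P=W[m][np.abs(off-med)<.012]; c=P.mean(0);u,s,v=np.linalg.svd(P-c,full_matrices=False); n_=v[2]*np.sign(v[2]@a)
    print(n,len(P),c.round(4),n_.round(4),"yaw",np.degrees(np.arctan2(n_[1],n_[0])) ,"off",c@a)
rim=reg&(np.abs(W[...,2]-.13)<.005)&(np.abs(N[...,2])>.9); P=W[rim]; print("rim",len(P),np.median(P[:,2]))
for n,a in(("x",mx),("y",my)): print(n,np.percentile(P@a,[1,3,50,97,99]).round(4))
blue=(hsv[...,0]>95)&(hsv[...,0]<125)&(hsv[...,1]>120)&(hsv[...,2]>50);blue[:215]=0;blue[:,450:]=0;blue[:,:330]=0
B=W[blue&(d>0)];print("lid x,y,z",[np.percentile(B@a,[2,50,98]).round(3) for a in(mx,my,np.array([0,0,1.]))])
for u,v in((455,318),(466,340),(467,370)): print("bar",W[v,u]@mx,W[v,u]@my,W[v,u,2],W[v,u])
E
python3 mk.py
```

```text
front 5966 [0.4518 0.3025 0.0729] [ 8.980e-01 -4.399e-01 -2.000e-04] yaw -26.098562927251848 off 0.28015868649773507
left 3072 [0.5395 0.3391 0.0705] [ 0.4442  0.8958 -0.014 ] yaw 63.62705696025284 off 0.5364403695733903
rim 908 0.12968417540062427
x [0.2823 0.2827 0.2886 0.4246 0.4266]
y [0.4392 0.4437 0.5083 0.5338 0.5344]
lid x,y,z [array([0.381, 0.388, 0.432]), array([0.456, 0.522, 0.535]), array([0.145, 0.266, 0.276])]
bar 0.37724023470061063 0.5097459361077299 0.29685238754080606 [0.55827932 0.30079116 0.29685239]
bar 0.3698964758082197 0.5011367436006671 0.30951756838998595 [0.54797037 0.29612482 0.30951757]
bar 0.37196923392362585 0.4770884507987835 0.31247128641939365 [0.53961391 0.27348003 0.31247129]
```

Request:
step_arm([
  [0, 0, 0, 0.02, -0.011, -0.027, 1],
  [0, 0, 0, 0.02, -0.011, -0.027, 1],
  [0, 0, 0, 0.02, -0.011, -0.027, 1],
  [0, 0, 0, 0.02, -0.01, -0.027, 1],
  [0, 0, 0, 0, 0, 0, 1],
])

```text
time_s: 2.05
ee_pos: [0.543, 0.3624, 0.1844]
ee_rot: [[0.426, 0.642, 0.637], [0.905, -0.299, -0.304], [-0.005, 0.706, -0.708]]
force: [-0.1, -0.8, 0.3]
width: -0.001
gripper_force: 0.0
```

Request:
step_arm([
  [0, 0, 0, 0.0038, -0.0019, -0.0042, 1],
  [0, 0, 0, 0.0038, -0.0019, -0.0042, 1],
  [0, 0, 0, 0.0038, -0.0019, -0.0042, 1],
  [0, 0, 0, 0.0038, -0.0019, -0.0042, 1],
  [0, 0, 0, 0.0038, -0.0019, -0.0042, 1],
  [0, 0, 0, 0.0038, -0.0019, -0.0042, 1],
])

```text
time_s: 2.65
ee_pos: [0.5657, 0.353, 0.1619]
ee_rot: [[0.426, 0.639, 0.64], [0.905, -0.301, -0.302], [-0.0, 0.708, -0.706]]
force: [-1.2, 1.0, -0.2]
width: 0.0
gripper_force: 0.5
```

Request:
step_arm([
  [0, 0, 0, 0.0038, -0.0019, -0.0042, 1],
  [0, 0, 0, 0.0038, -0.0019, -0.0042, 1],
  [0, 0, 0, 0, 0, 0, 1],
])

```text
time_s: 2.95
ee_pos: [0.5733, 0.3487, 0.153]
ee_rot: [[0.427, 0.639, 0.64], [0.904, -0.301, -0.303], [-0.001, 0.708, -0.707]]
force: [-0.3, 0.5, 0.1]
width: 0.006
gripper_force: 0.0
```

```bash
python3 - <<'E'
from h import *
o=arm.get_obs(); p,d,K,R,t=snap("wrist"); cv2.imwrite("pics/w2.png",p)
W=pts(d,K,R,t);hsv=cv2.cvtColor(p,cv2.COLOR_BGR2HSV)
red=(((hsv[...,0]<6)|(hsv[...,0]>174))&(hsv[...,1]>170)&(hsv[...,2]>100)).astype(np.uint8)
n,l,s,c=cv2.connectedComponentsWithStats(red)
for i in range(1,n):
    if s[i,4]>60: print(s[i],c[i],np.median(W[l==i],0))
print(o["joint_pos"])
E
```

```text
[471   0  27   7 132] [483.58333333   2.15909091] [0.8008182  0.40872446 0.12572489]
[ 500  195   27   64 1084] [511.24446494 225.71217712] [0.83133587 0.19472532 0.12921806]
[289 280  39  31 508] [302.04724409 293.29724409] [0.57349459 0.35750964 0.14366108]
[ 0.79406971  0.64964749  1.64027173 -1.05552635  0.87577314  1.95835034]
```

Request:
step_arm([
  [0, 0, 0, -0.022, 0.011, 0.033, 1],
  [0, 0, 0, -0.022, 0.011, 0.033, 1],
  [0, 0, 0, -0.022, 0.011, 0.033, 1],
  [0.0575, 0.1165, 0, -0.0065, -0.025, 0.031, 0.3],
  [0.0575, 0.1165, 0, -0.0065, -0.025, 0.031, 0],
  [0, 0, 0, -0.0065, -0.025, 0.031, 0],
  [0, 0, 0, -0.0065, -0.025, 0.031, 0],
  [0, 0, 0, 0, 0, 0, 0],
])

```text
time_s: 3.8
ee_pos: [0.4818, 0.2816, 0.3797]
ee_rot: [[0.429, 0.774, 0.466], [0.903, -0.373, -0.213], [0.009, 0.512, -0.859]]
force: [0.4, 0.2, -1.3]
width: 0.845
gripper_force: 0.0
```

```bash
python3 - <<'E'
from h import *
o=arm.get_obs(); p,d,K,R,t=snap("wrist"); cv2.imwrite("pics/w3.png",p); np.savez("w3.npz",p=p,d=d,K=K,R=R,t=t)
print(o["ee_pos"],o["ee_rot"].round(3),o["joint_pos"].round(3))
W=pts(d,K,R,t);hsv=cv2.cvtColor(p,cv2.COLOR_BGR2HSV)
th=-.457; mx=np.array([np.cos(th),np.sin(th),0]);my=np.array([-np.sin(th),np.cos(th),0]);O=np.array([.4933,.217,0])
M=np.stack([(W-O)@mx,(W-O)@my,W[...,2]],-1)
m=(M[...,2]>.27)&(M[...,2]<.34)&(abs(M[...,0])<.07)&(M[...,1]>-.02)&(M[...,1]<.12)&(d>0)
v,u=np.nonzero(m); print(len(u),u.min(),u.max(),v.min(),v.max(),np.percentile(M[m],[2,50,98],axis=0).round(4))
blue=(hsv[...,0]>95)&(hsv[...,0]<125)&(hsv[...,1]>120)&(hsv[...,2]>50)&(abs(M[...,0])<.12)&(d>0)
B=M[blue]; print(len(B),np.percentile(B,[2,50,98],axis=0).round(4))
E
```

```text
[0.4817853  0.2816128  0.37969703] [[ 0.429  0.774  0.466]
 [ 0.903 -0.373 -0.213]
 [ 0.009  0.512 -0.859]] [ 0.701  0.193  1.53  -0.516  1.217  1.28 ]
3308 306 325 138 330 [[-0.0029 -0.0024  0.2705]
 [ 0.0008  0.0625  0.3062]
 [ 0.0259  0.1164  0.3084]]
2144 [[ 0.012  -0.0205  0.2407]
 [ 0.0144  0.1043  0.2665]
 [ 0.0301  0.1284  0.2718]]
```

View pics/w3.png

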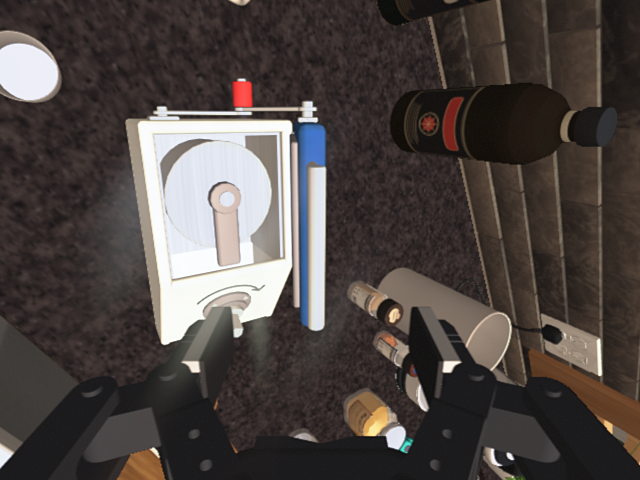

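The view shows the button at (242,95), well off the old line, so the stay is broken. The bar runs from (315,165) to (315,330), and the lid is still about 67° up.

Request:
step_arm([
  [0, 0, 0, 0.0077, -0.0038, -0.0155, 0],
  [0, 0, 0, 0.0077, -0.0038, -0.0155, 0],
  [0, 0, 0, 0.0077, -0.0038, -0.0155, 0],
  [0, 0, 0, 0.0077, -0.0038, -0.0155, 0],
  [0, 0, 0, 0.0077, -0.0038, -0.0155, 0],
  [0, 0, 0, 0.0077, -0.0038, -0.0155, 0],
])

```text
time_s: 4.45
ee_pos: [0.5276, 0.2608, 0.2798]
ee_rot: [[0.427, 0.778, 0.46], [0.904, -0.369, -0.216], [0.002, 0.508, -0.861]]
force: [-0.4, -0.3, -0.5]
width: 1.005
gripper_force: 0.0
```

Request:
step_arm([
  [0, 0, 0, 0, 0, 0, 1],
  [0, 0, 0, 0, 0, 0, 1],
  [0, 0, 0, 0, 0, 0, 1],
  [0, 0, 0, 0, 0, 0, 1],
  [0, 0, 0, 0, 0, 0, 1],
  [0, 0, 0, 0, 0, 0, 1],
], force=30)

```text
time_s: 5.05
ee_pos: [0.5277, 0.2609, 0.2823]
ee_rot: [[0.427, 0.777, 0.462], [0.904, -0.37, -0.215], [0.004, 0.51, -0.86]]
force: [-4.9, 1.7, 6.5]
width: 0.126
gripper_force: 29.2
```

```bash
cat > arc.py <<'E'
from h import *
# bar path: grasp point follows circle, tool pitch phi reduces
o=arm.get_obs(); th=-.457; mx=np.array([np.cos(th),np.sin(th),0]);my=np.array([-np.sin(th),np.cos(th),0]);O=np.array([.4933,.217,0])
E=o["ee_rot"]; e=o["ee_pos"]; g=e-.019*E[:,2]
G=np.array([(g-O)@mx,(g-O)@my,g[2]]); print("grasp in maker",G,"q",o["joint_pos"].round(3))
rel=G[[0,2]]-[.075,.130]; a0=np.arctan2(rel[1],-rel[0]); print("r",np.hypot(*rel),"ang",np.degrees(a0))
phi0=np.arctan2(-E[2,2],np.hypot(*E[:2,2])); print("phi0",np.degrees(phi0))
def go(a1,phi1,n):
    r=np.hypot(*rel); A=np.linspace(a0,a1,n+1); F=np.linspace(phi0,phi1,n+1)
    P=np.array([[.075-r*np.cos(a)+.019*np.cos(f),.130+r*np.sin(a)-.019*np.sin(f)] for a,f in zip(A,F)])
    for dp in np.diff(P,axis=0): w=dp[0]*mx; print(((F[1]-F[0])*my).round(4)[:2],w[:2].round(4),dp[1].round(4))
E
python3 - <<'E'
from arc import *
go(np.radians(0),np.radians(32),24)
E
```

```text
grasp in maker [0.00182133 0.054381   0.2986925 ] q [ 0.609  0.313  1.642 -0.561  0.976  1.323]
r 0.18388115303607508 ang 66.54883939162495
phi0 59.35477218917941
[-0.0088 -0.0179] [-0.007   0.0034] -0.0035
[-0.0088 -0.0179] [-0.0068  0.0033] -0.0039
[-0.0088 -0.0179] [-0.0066  0.0032] -0.0043
[-0.0088 -0.0179] [-0.0064  0.0031] -0.0047
[-0.0088 -0.0179] [-0.0062  0.003 ] -0.005
[-0.0088 -0.0179] [-0.006   0.0029] -0.0053
[-0.0088 -0.0179] [-0.0057  0.0028] -0.0057
[-0.0088 -0.0179] [-0.0055  0.0027] -0.006
[-0.0088 -0.0179] [-0.0052  0.0025] -0.0063
[-0.0088 -0.0179] [-0.0049  0.0024] -0.0065
[-0.0088 -0.0179] [-0.0046  0.0023] -0.0068
[-0.0088 -0.0179] [-0.0043  0.0021] -0.0071
[-0.0088 -0.0179] [-0.004  0.002] -0.0073
[-0.0088 -0.0179] [-0.0036  0.0018] -0.0075
[-0.0088 -0.0179] [-0.0033  0.0016] -0.0077
[-0.0088 -0.0179] [-0.003   0.0015] -0.0079
[-0.0088 -0.0179] [-0.0026  0.0013] -0.008
[-0.0088 -0.0179] [-0.0023  0.0011] -0.0082
[-0.0088 -0.0179] [-0.0019  0.0009] -0.0083
[-0.0088 -0.0179] [-0.0015  0.0007] -0.0084
[-0.0088 -0.0179] [-0.0011  0.0006] -0.0085
[-0.0088 -0.0179] [-0.0008  0.0004] -0.0085
[-0.0088 -0.0179] [-0.0004  0.0002] -0.0086
[-0.0088 -0.0179] [-0.  0.] -0.0086
```

Request:
step_arm([
  [-0.0088, -0.0179, 0, -0.007, 0.0034, -0.0035, 1],
  [-0.0088, -0.0179, 0, -0.0068, 0.0033, -0.0039, 1],
  [-0.0088, -0.0179, 0, -0.0066, 0.0032, -0.0043, 1],
  [-0.0088, -0.0179, 0, -0.0064, 0.0031, -0.0047, 1],
  [-0.0088, -0.0179, 0, -0.0062, 0.003, -0.005, 1],
  [-0.0088, -0.0179, 0, -0.006, 0.0029, -0.0053, 1],
  [-0.0088, -0.0179, 0, -0.0057, 0.0028, -0.0057, 1],
  [-0.0088, -0.0179, 0, -0.0055, 0.0027, -0.006, 1],
])

```text
time_s: 5.85
ee_pos: [0.4776, 0.2854, 0.2436]
ee_rot: [[0.427, 0.694, 0.58], [0.904, -0.329, -0.272], [0.002, 0.641, -0.768]]
force: [-4.3, 0.6, 4.0]
width: 0.123
gripper_force: 30.9
```

```bash
python3 - <<'E'
from arc import *
print(o["force"],o["gripper_force"],o["width"])
go(np.radians(0),np.radians(32),16)
E
```

```text
grasp in maker [-0.0564513   0.05428112  0.25820083] q [ 0.799  0.368  1.796 -0.861  0.924  1.763]
r 0.18361616307547457 ang 44.282777386732064
phi0 50.159570820350474
[-4.26082488  0.60290848  4.00301307] 30.86995840072632 0.12336080115597424
[-0.0087 -0.0178] [-0.0052  0.0025] -0.0063
[-0.0087 -0.0178] [-0.0049  0.0024] -0.0065
[-0.0087 -0.0178] [-0.0046  0.0023] -0.0068
[-0.0087 -0.0178] [-0.0043  0.0021] -0.007
[-0.0087 -0.0178] [-0.004   0.0019] -0.0073
[-0.0087 -0.0178] [-0.0036  0.0018] -0.0075
[-0.0087 -0.0178] [-0.0033  0.0016] -0.0077
[-0.0087 -0.0178] [-0.003   0.0015] -0.0079
[-0.0087 -0.0178] [-0.0026  0.0013] -0.008
[-0.0087 -0.0178] [-0.0022  0.0011] -0.0081
[-0.0087 -0.0178] [-0.0019  0.0009] -0.0083
[-0.0087 -0.0178] [-0.0015  0.0007] -0.0084
[-0.0087 -0.0178] [-0.0011  0.0006] -0.0084
[-0.0087 -0.0178] [-0.0008  0.0004] -0.0085
[-0.0087 -0.0178] [-0.0004  0.0002] -0.0085
[-0.0087 -0.0178] [-0.  0.] -0.0085
```

Request:
step_arm([
  [-0.0087, -0.0178, 0, -0.0052, 0.0025, -0.0063, 1],
  [-0.0087, -0.0178, 0, -0.0049, 0.0024, -0.0065, 1],
  [-0.0087, -0.0178, 0, -0.0046, 0.0023, -0.0068, 1],
  [-0.0087, -0.0178, 0, -0.0043, 0.0021, -0.007, 1],
  [-0.0087, -0.0178, 0, -0.004, 0.0019, -0.0073, 1],
  [-0.0087, -0.0178, 0, -0.0036, 0.0018, -0.0075, 1],
  [-0.0087, -0.0178, 0, -0.0033, 0.0016, -0.0077, 1],
  [-0.0087, -0.0178, 0, -0.003, 0.0015, -0.0079, 1],
])

```text
time_s: 6.65
ee_pos: [0.4448, 0.3015, 0.1864]
ee_rot: [[0.427, 0.594, 0.681], [0.904, -0.281, -0.322], [-0.0, 0.754, -0.657]]
force: [7.3, -2.8, -2.4]
width: 0.126
gripper_force: 30.0
```

Request:
step_arm([
  [-0.0087, -0.0178, 0, -0.0026, 0.0013, -0.008, 1],
  [-0.0087, -0.0178, 0, -0.0022, 0.0011, -0.0081, 1],
  [-0.0087, -0.0178, 0, -0.0019, 0.0009, -0.0083, 1],
  [-0.0087, -0.0178, 0, -0.0015, 0.0007, -0.0084, 1],
  [-0.0087, -0.0178, 0, -0.0011, 0.0006, -0.0084, 1],
])

```text
time_s: 7.15
ee_pos: [0.4306, 0.3128, 0.154]
ee_rot: [[0.447, 0.534, 0.717], [0.894, -0.25, -0.371], [-0.019, 0.808, -0.589]]
force: [34.2, -29.6, -10.5]
width: 0.128
gripper_force: 28.8
```

```bash
python3 - <<'E'
from arc import *
print(o["force"],o["gripper_force"],o["width"])
go(np.radians(0),np.radians(32),3)
E
```

```text
grasp in maker [-0.1139162   0.05863105  0.16521822] q [ 1.036  0.638  1.909 -1.224  1.031  2.408]
r 0.19217090071699028 ang 10.56000025391447
phi0 36.11462944798284
[ 34.2494253  -29.57163699 -10.54322196] 28.790567815303802 0.12832963008574794
[-0.0106 -0.0215] [-0.0014  0.0007] -0.0113
[-0.0106 -0.0215] [-0.0007  0.0004] -0.0114
[-0.0106 -0.0215] [-0.0001  0.0001] -0.0114
```

Request:
step_arm([
  [0.017, 0.035, 0.0055, 0, -0.0011, -0.0044, 1],
  [0.017, 0.035, 0.0055, 0, -0.0011, -0.0044, 1],
  [0.017, 0.035, 0.0055, 0, -0.0011, -0.0044, 1],
  [0.017, 0.035, 0.0055, 0, -0.0011, -0.0044, 1],
  [0, 0, 0, 0, 0, 0, 1],
])

```text
time_s: 7.65
ee_pos: [0.4289, 0.3145, 0.1355]
ee_rot: [[0.418, 0.652, 0.633], [0.908, -0.293, -0.298], [-0.009, 0.699, -0.715]]
force: [-31.9, 25.4, -1.4]
width: 0.12
gripper_force: 37.2
```

```bash
python3 - <<'E'
from arc import *
print(o["force"],o["gripper_force"],o["width"],e,E.round(3))
E
```

```text
grasp in maker [-0.11409433  0.05884968  0.14903649] q [ 0.961  0.585  1.919 -1.124  0.87   2.254]
r 0.19005013453283198 ang 5.748708590828374
phi0 45.62590759568392
[-31.92941973  25.37819655  -1.39180878] 37.203833162784576 0.12035246485953133 [0.42890508 0.31449876 0.1354555 ] [[ 0.418  0.652  0.633]
 [ 0.908 -0.293 -0.298]
 [-0.009  0.699 -0.715]]
```

Request:
step_arm([
  [0, 0, 0, -0.0045, 0.0022, 0, 1],
  [-0.008, -0.016, 0, 0, 0, -0.003, 1],
  [0, 0, 0, 0, 0, -0.003, 1],
  [0, 0, 0, 0, 0, -0.003, 1],
])

```text
time_s: 8.05
ee_pos: [0.4279, 0.3146, 0.1307]
ee_rot: [[0.421, 0.632, 0.651], [0.907, -0.284, -0.31], [-0.011, 0.721, -0.692]]
force: [4.8, -4.0, 60.0]
width: 0.124
gripper_force: 39.2
```

```bash
python3 - <<'E'
from arc import *
print(o["force"],o["gripper_force"],o["width"],e,E.round(3))
z=snap("scene");cv2.imwrite("pics/s2.png",cv2.resize(z[0][150:300,150:310],None,fx=3.6,fy=3.6,interpolation=cv2.INTER_CUBIC))
p,d,K,R,t=snap("wrist"); cv2.imwrite("pics/w4.png",p)
E
```

```text
grasp in maker [-0.11543892  0.05852967  0.14383511] q [ 0.979  0.61   1.924 -1.163  0.891  2.314]
r 0.1909408113058087 ang 4.155155049482669
phi0 43.82322862023446
[ 4.79625715 -3.98770165 59.99009899] 39.199857115745544 0.12382028218544404 [0.42790794 0.3145626  0.13067883] [[ 0.421  0.632  0.651]
 [ 0.907 -0.284 -0.31 ]
 [-0.011  0.721 -0.692]]
```

View pics/w4.png

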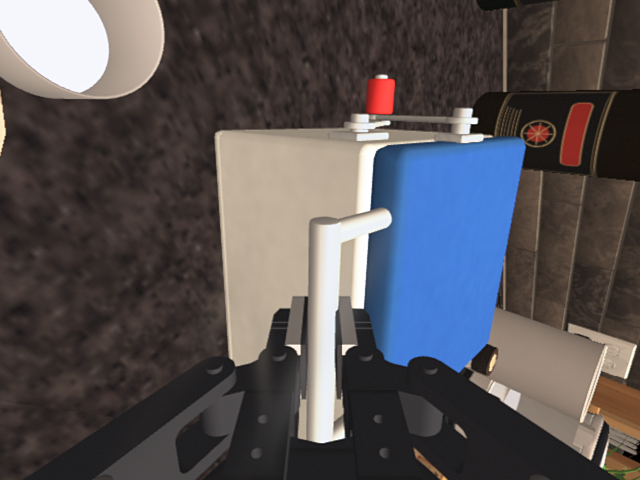

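The wrist view shows the lid (430,270) flat on the box with the bar at (322,330), and a 60 N upward reaction, so it is seated. Next I release with a small opening and back out.

Request:
step_arm([
  [0, 0, 0, 0, 0, 0.001, 0.76],
  [0, 0, 0, 0, 0, 0.001, 0.76],
  [0, 0, 0, 0, 0, 0.001, 0.76],
  [0, 0, 0, -0.0065, 0.0031, 0.0069, 0.76],
  [0, 0, 0, -0.013, 0.0062, 0.0138, 0.76],
  [0, 0, 0, -0.013, 0.0062, 0.0138, 0.76],
  [0, 0, 0, -0.013, 0.0062, 0.0138, 0.76],
])

```text
time_s: 8.85
ee_pos: [0.3789, 0.3356, 0.1792]
ee_rot: [[0.421, 0.638, 0.645], [0.907, -0.284, -0.311], [-0.015, 0.716, -0.698]]
force: [-0.4, 0.1, 0.8]
width: 0.244
gripper_force: 0.0
```

```bash
python3 - <<'E'
from h import *
o=arm.get_obs();print(o["force"],o["width"],o["joint_pos"].round(3))
p,d,K,R,t=snap("wrist"); cv2.imwrite("pics/w5.png",p);W=pts(d,K,R,t);hsv=cv2.cvtColor(p,cv2.COLOR_BGR2HSV)
blue=(hsv[...,0]>95)&(hsv[...,0]<125)&(hsv[...,1]>120)&(hsv[...,2]>50)&(d>0)&(d<.6)
blue=cv2.erode(blue.astype(np.uint8),np.ones((9,9)))>0
P=W[blue];n=P[P[:,2]>P[:,2].max()-.03];c=n.mean(0);v=np.linalg.svd(n-c,full_matrices=False)[2][2];print(len(P),c,v,np.percentile(P[:,2],[2,50,98]))
E
```

```text
[-0.37916257  0.1078266   0.76155946] 0.24368396034262102 [ 1.089  0.513  1.888 -1.006  1.011  2.201]
12946 [0.50291585 0.28785614 0.14939294] [-0.01273666  0.01320359  0.99983171] [0.14162556 0.14988483 0.15060041]
```

```bash
cat >> h.py <<'E'
from scipy.spatial.transform import Rotation as Ro
def plan(pos,T,n=None):
    o=arm.get_obs(); r=Ro.from_matrix(T@o["ee_rot"].T).as_rotvec(); d=np.array(pos)-o["ee_pos"]
    n=n or int(np.ceil(max(np.linalg.norm(r)/.148,np.linalg.norm(d)/.048))); print("n",n,"rot",(r/n).round(4),"d",(d/n).round(4),"tot",r.round(3),d.round(4)); return n
def down(a): a=np.radians(a); x=np.array([np.cos(a),np.sin(a),0]);z=np.array([0,0,-1.]); return np.stack([x,np.cross(z,x),z],1)
E
python3 - <<'E'
from h import *
plan([.42,-.405,.22],down(25)); 
z=np.load("scene0.npz"); p,d,K,R,t=[z[k] for k in("p","d","K","R","t")];W=pts(d,K,R,t)
m=(W[...,2]>.15)&(W[...,2]<.45)&(W[...,0]>.3)&(W[...,0]<.6)&(W[...,1]<.1)&(W[...,1]>-.6);print("tall things",m.sum(),W[m][:5])
E
```

```text
n 16 rot [ 0.0365  0.0355 -0.0417] d [ 0.0026 -0.0464  0.0024] tot [ 0.584  0.568 -0.668] [ 0.042  -0.7419  0.0391]
tall things 0 []
```

Request:
step_arm([
  [0.0365, 0.0355, -0.0417, 0, -0.02, 0.035, 0.5],
  [0.0365, 0.0355, -0.0417, 0, -0.03, 0.03, 0],
  [0.0365, 0.0355, -0.0417, 0, -0.035, 0.03, 0],
  [0.0365, 0.0355, -0.0417, 0.003, -0.048, 0, 0],
  [0.0365, 0.0355, -0.0417, 0.003, -0.048, 0, 0],
  [0.0365, 0.0355, -0.0417, 0.003, -0.048, 0, 0],
  [0.0365, 0.0355, -0.0417, 0.003, -0.048, 0, 0],
  [0.0365, 0.0355, -0.0417, 0.003, -0.048, 0, 0],
])

```text
time_s: 9.7
ee_pos: [0.3933, 0.0472, 0.2732]
ee_rot: [[0.679, 0.648, 0.345], [0.732, -0.634, -0.249], [0.057, 0.422, -0.905]]
force: [0.6, 1.0, -1.0]
width: 0.998
gripper_force: 0.0
```

Request:
step_arm([
  [0.0365, 0.0355, -0.0417, 0.003, -0.048, 0, 0],
  [0.0365, 0.0355, -0.0417, 0.003, -0.048, 0, 0],
  [0.0365, 0.0355, -0.0417, 0.003, -0.048, 0, 0],
  [0.0365, 0.0355, -0.0417, 0.003, -0.048, 0, 0],
  [0.0365, 0.0355, -0.0417, 0.003, -0.048, 0, 0],
  [0.0365, 0.0355, -0.0417, 0.003, -0.048, -0.01, 0],
  [0.0365, 0.0355, -0.0417, 0.003, -0.048, -0.01, 0],
  [0.0365, 0.0355, -0.0417, 0.003, -0.048, -0.02, 0],
])

```text
time_s: 10.5
ee_pos: [0.4159, -0.2859, 0.2334]
ee_rot: [[0.871, 0.489, 0.052], [0.492, -0.868, -0.066], [0.013, 0.083, -0.996]]
force: [1.9, 1.5, 1.6]
width: 1.003
gripper_force: 0.0
```

Request:
step_arm([
  [0, 0, 0, 0, -0.036, -0.015, 0],
  [0, 0, 0, 0, 0, 0, 0],
])

```text
time_s: 10.7
ee_pos: [0.4153, -0.3229, 0.2157]
ee_rot: [[0.871, 0.489, 0.049], [0.491, -0.869, -0.065], [0.011, 0.081, -0.997]]
force: [0.6, -0.2, 0.4]
width: 1.003
gripper_force: 0.0
```

```bash
python3 - <<'E'
from h import *
o=arm.get_obs(); p,d,K,R,t=snap("wrist"); cv2.imwrite("pics/w6.png",p); np.savez("w6.npz",p=p,d=d,K=K,R=R,t=t)
print(o["ee_pos"],o["ee_rot"].round(3),o["joint_pos"].round(3))
E
```

```text
[ 0.41530153 -0.32286013  0.21566855] [[ 0.871  0.489  0.049]
 [ 0.491 -0.869 -0.065]
 [ 0.011  0.081 -0.997]] [-0.766  0.338  1.671 -0.015  1.052  0.299]
```

View pics/w6.png

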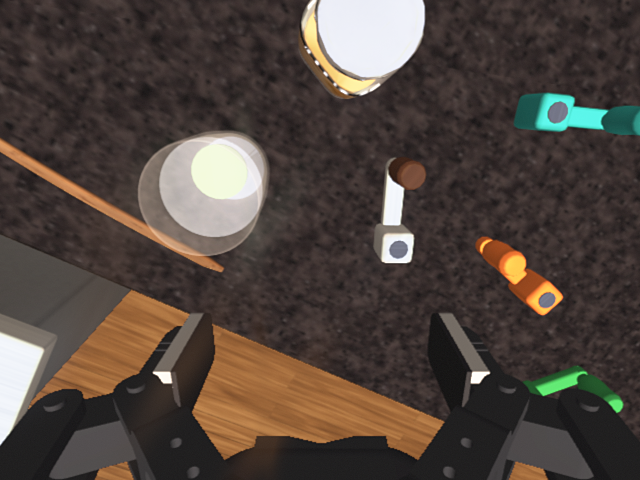

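The view shows the hub's top circle at (398,249) and the brown knob top at (411,174), with the arm along (394,195). The decoys are cyan, orange and green.

```bash
cat > cr.py <<'E'
from h import *
import sys
f,hu,hv,ku,kv=sys.argv[1],*map(float,sys.argv[2:6])
z=np.load(f); p,d,K,R,t=[z[k] for k in("p","d","K","R","t")]; W=pts(d,K,R,t)
h=ray(K,R,t,hu,hv,.04);k=ray(K,R,t,ku,kv,.061);v=k-h
print("hub",h,"knob",k,np.hypot(v[0],v[1]),np.degrees(np.arctan2(v[1],v[0])))
m=(np.abs(W[...,2]-.04)<.004)&(np.hypot(W[...,0]-h[0],W[...,1]-h[1])<.03)
r=cv2.minAreaRect((W[m][:,:2]*1000).astype(np.float32));print("hubtop",m.sum(),np.median(W[m][:,2]),r)
m=(np.abs(W[...,2]-.061)<.004)&(np.hypot(W[...,0]-k[0],W[...,1]-k[1])<.03);print("knobtop",m.sum(),cv2.minEnclosingCircle((W[m][:,:2]*1000).astype(np.float32)))
m=(np.abs(W[...,2]-.012)<.004)&(np.hypot(W[...,0]-(h+k)[0]/2,W[...,1]-(h+k)[1]/2)<.022)
a=cv2.fitLine((W[m][:,:2]*1000).astype(np.float32),cv2.DIST_L2,0,.01,.01).ravel();print("arm",m.sum(),np.degrees(np.arctan2(a[1],a[0])),a)
E
python3 cr.py w6.npz 398 249 411 174
```

```text
hub [ 0.42581059 -0.41408813  0.04      ] knob [ 0.48836794 -0.37900624  0.061     ] 0.07172279994714986 29.283515905548086
hubtop 885 0.03985233488419832 ((425.83477783203125, -413.6316833496094), (28.484342575073242, 29.495437622070312), 27.181406021118164)
knobtop 557 ((487.6148681640625, -381.4088134765625), 11.39138126373291)
arm 780 29.77773 [   0.86795855    0.4966367   456.50876    -396.66214   ]
```

```bash
python3 - <<'E'
from h import *
plan([.4258,-.4138,.07],down(28.3),5)
E
```

```text
n 5 rot [ 0.013   0.0098 -0.0039] d [ 0.0021 -0.0186 -0.0293] tot [ 0.065  0.049 -0.019] [ 0.0106 -0.0931 -0.1465]
```

Request:
step_arm([
  [0.013, 0.0098, -0.0039, 0.0034, -0.031, -0.02, 0],
  [0.013, 0.0098, -0.0039, 0.0036, -0.031, -0.025, 0],
  [0.013, 0.0098, -0.0039, 0.0036, -0.0311, -0.03, 0],
  [0.013, 0.0098, -0.0039, 0, 0, -0.0355, 0],
  [0.013, 0.0098, -0.0039, 0, 0, -0.036, 0],
  [0, 0, 0, 0, 0, -0.02, 0],
  [0, 0, 0, 0, 0, -0.02, 0],
  [0, 0, 0, 0, 0, -0.01, 0],
])

```text
time_s: 11.55
ee_pos: [0.4265, -0.4109, 0.0205]
ee_rot: [[0.879, 0.477, 0.001], [0.477, -0.879, -0.0], [0.0, 0.001, -1.0]]
force: [-0.2, 0.1, 0.1]
width: 1.002
gripper_force: 0.0
```

```bash
python3 - <<'E'
from h import *
plan([.4258,-.4138,.008],down(28.3),1)
o=arm.get_obs(); print(o["ee_pos"],o["force"])
E
```

```text
n 1 rot [ 0.0003  0.0005 -0.0034] d [-0.0007 -0.0029 -0.0125] tot [ 0.     0.001 -0.003] [-0.0007 -0.0029 -0.0125]
[ 0.42645178 -0.41087383  0.02047977] [-0.18150797  0.14128205  0.0502007 ]
```

Request:
step_arm([
  [0, 0, 0, -0.0005, -0.0028, -0.011, 0],
  [0, 0, 0, 0, 0, 0, 1],
  [0, 0, 0, 0, 0, 0, 1],
  [0, 0, 0, 0, 0, 0, 1],
  [0, 0, 0, 0, 0, 0, 1],
  [0, 0, 0, 0, 0, 0, 1],
  [0, 0, 0, 0, 0, 0.01, 1],
  [0, 0, 0, 0, 0, 0.03, 1],
], force=60)

```text
time_s: 12.35
ee_pos: [0.4249, -0.4142, 0.0495]
ee_rot: [[0.88, 0.476, -0.001], [0.476, -0.88, 0.001], [-0.0, -0.002, -1.0]]
force: [-0.2, 0.1, -0.9]
width: 0.343
gripper_force: 59.5
```

Request:
step_arm([
  [0, 0, 0, 0, 0, 0.04, 1],
  [0, 0, 0, 0, 0, 0.04, 1],
  [0, 0, 0, 0, 0, 0.04, 1],
  [0, 0, 0, 0, 0, 0.04, 1],
  [0, 0, 0, 0, 0, 0.02, 1],
])

```text
time_s: 12.85
ee_pos: [0.4264, -0.416, 0.2348]
ee_rot: [[0.879, 0.476, 0.004], [0.476, -0.879, -0.005], [0.001, 0.007, -1.0]]
force: [0.7, -0.3, -3.6]
width: 0.341
gripper_force: 59.8
```

```bash
python3 - <<'E'
from h import *
o=arm.get_obs(); print(o["ee_pos"],o["ee_rot"].round(3),o["joint_pos"].round(3),o["width"])
p,d,K,R,t=snap("wrist"); W=pts(d,K,R,t)
T=(W-o["ee_pos"])@o["ee_rot"]
# knob top & hub in tool frame
hsv=cv2.cvtColor(p,cv2.COLOR_BGR2HSV)
m=(T[...,0]>.045)&(T[...,0]<.1)&(abs(T[...,1])<.03)&(T[...,2]<.03)&(T[...,2]>-.08)&(d>0)
print(m.sum()); k=m&(T[...,2]<-.045);print("knob top tool",cv2.minEnclosingCircle((T[k][:,:2]*1000).astype(np.float32)),np.median(T[k][:,2]))
# shaft in scene camera
s=np.load("scene0.npz"); 
p,d,K,R,t=snap("scene"); cv2.imwrite("pics/s3.png",p); np.savez("s3.npz",p=p,d=d,K=K,R=R,t=t)
E
```

```text
[ 0.42640735 -0.41596313  0.23484357] [[ 0.879  0.476  0.004]
 [ 0.476 -0.879 -0.005]
 [ 0.001  0.007 -1.   ]] [-0.873  0.445  1.422 -0.     1.267  0.202] 0.34137024732392274
7108
knob top tool ((70.42865753173828, -0.41473984718322754), 11.72147274017334) -0.0487026732129158
```

```bash
cat >> h.py <<'E'
th=-.457; mx=np.array([np.cos(th),np.sin(th),0]);my=np.array([-np.sin(th),np.cos(th),0]);O=np.array([.4933,.217,0]);uz=np.array([0,0,1.])
ax=-.5736*my+.8192*uz
def fitT(psi): # tool z=-ax, tool x = mx turned by psi deg about ax
    x=Ro.from_rotvec(ax*np.radians(psi)).apply(mx); return np.stack([x,np.cross(-ax,x),-ax],1)
E
python3 - <<'E'
from h import *
plan([.447,.124,.245],fitT(0),13)
E
```

```text
n 13 rot [ 0.0494  0.0011 -0.0709] d [0.0016 0.0416 0.0008] tot [ 0.642  0.014 -0.921] [0.0203 0.5403 0.0107]
```

Request:
step_arm([
  [0.0494, 0.0011, -0.0709, 0.002, 0.03, 0.03, 1],
  [0.0494, 0.0011, -0.0709, 0.002, 0.035, 0.03, 1],
  [0.0494, 0.0011, -0.0709, 0.002, 0.043, 0, 1],
  [0.0494, 0.0011, -0.0709, 0.002, 0.043, 0, 1],
  [0.0494, 0.0011, -0.0709, 0.002, 0.043, 0, 1],
  [0.0494, 0.0011, -0.0709, 0.002, 0.043, 0, 1],
  [0.0494, 0.0011, -0.0709, 0.002, 0.043, 0, 1],
  [0.0494, 0.0011, -0.0709, 0.002, 0.043, 0, 1],
])

```text
time_s: 13.75
ee_pos: [0.4413, -0.0904, 0.2898]
ee_rot: [[0.993, -0.063, 0.1], [-0.096, -0.925, 0.367], [0.069, -0.374, -0.925]]
force: [0.8, 0.1, -2.0]
width: 0.339
gripper_force: 60.0
```

Request:
step_arm([
  [0.0494, 0.0011, -0.0709, 0.002, 0.043, 0, 1],
  [0.0494, 0.0011, -0.0709, 0.002, 0.043, 0, 1],
  [0.0494, 0.0011, -0.0709, 0.001, 0.043, 0, 1],
  [0.0494, 0.0011, -0.0709, 0, 0.043, -0.025, 1],
  [0.0494, 0.0011, -0.0709, 0, 0.043, -0.025, 1],
  [0, 0, 0, 0, 0, 0, 1],
  [0, 0, 0, 0, 0, 0, 1],
])

```text
time_s: 14.45
ee_pos: [0.4456, 0.1234, 0.2395]
ee_rot: [[0.898, -0.361, 0.251], [-0.44, -0.732, 0.52], [-0.004, -0.578, -0.816]]
force: [0.9, -1.7, -1.1]
width: 0.342
gripper_force: 60.4
```

```bash
python3 - <<'E'
from h import *
o=arm.get_obs(); p,d,K,R,t=snap("wrist"); cv2.imwrite("pics/w7.png",p); np.savez("w7.npz",p=p,d=d,K=K,R=R,t=t)
print(o["ee_pos"],o["ee_rot"].round(3),o["joint_pos"].round(3))
E
```

```text
[0.44562381 0.12344453 0.23950334] [[ 0.898 -0.361  0.251]
 [-0.44  -0.732  0.52 ]
 [-0.004 -0.578 -0.816]] [-0.304  0.212  2.01   0.762  0.975  1.263]
```

View pics/w7.png

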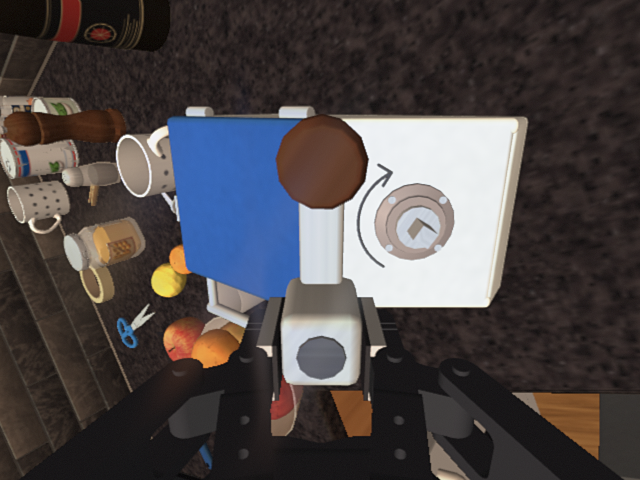

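The view shows the lid shut (blue, 235,200) and the arrow around the shaft flange at (415,222), with the square shaft tip near (420,228). I'll enlarge that.

```bash
python3 - <<'E'
from h import *
z=np.load("w7.npz"); p,d,K,R,t=[z[k] for k in("p","d","K","R","t")]; W=pts(d,K,R,t)
cv2.imwrite("pics/c2.png",cv2.resize(p[180:264,370:460],None,fx=7,fy=7,interpolation=cv2.INTER_CUBIC))
hsv=cv2.cvtColor(p,cv2.COLOR_BGR2HSV)
m=np.zeros(d.shape,bool);m[130:295,350:500]=1;m[175:270,350:465]=0
m&=(d>0)&(hsv[...,2]>150)
P=W[m];c=np.median(P,0);
for _ in range(3):
    v=np.linalg.svd(P-P.mean(0),full_matrices=False)[2][2];v*=np.sign(v[2]);r=(P-P.mean(0))@v;P=P[abs(r)<.003]
print("bevel n",v.round(4),"expected",ax.round(4),"c",P.mean(0),len(P)); c=P.mean(0)
Mk=lambda X:np.array([(X-O)@mx,(X-O)@my,X[...,2]]).T
print("c in maker",Mk(c))
H=(W-c)@v; q=np.zeros(d.shape,bool);q[175:270,365:465]=1
print(np.histogram(H[q],bins=np.arange(-.004,.05,.002)))
for lo,hi in((.003,.007),(.008,.014),(.014,.02),(.032,.046)):
    k=q&(H>lo)&(H<hi)
    if k.sum()>15: print(lo,hi,k.sum(),Mk(W[k].mean(0)),W[k].mean(0),np.median(H[k]))
E
```

```text
bevel n [-0.2542 -0.5167  0.8175] expected [-0.2531 -0.5147  0.8192] c [0.45850956 0.1203845  0.07974513] 12646
c in maker [ 0.01141211 -0.1020524   0.07974513]
(array([   7, 2196, 2430,  306, 1120,  717,  618,  559,   47,  442,  494,
         21,   21,   22,   26,   27,   19,   24,   34,   32,   62,   74,
        100,   64,    0,    0,    0]), array([-0.004, -0.002,  0.   ,  0.002,  0.004,  0.006,  0.008,  0.01 ,
        0.012,  0.014,  0.016,  0.018,  0.02 ,  0.022,  0.024,  0.026,
        0.028,  0.03 ,  0.032,  0.034,  0.036,  0.038,  0.04 ,  0.042,
        0.044,  0.046,  0.048,  0.05 ]))
0.003 0.007 1866 [ 0.0038665  -0.08633672  0.09732083] [0.45867296 0.137817   0.09732083] 0.005386976770929608
0.008 0.014 1224 [ 0.00377058 -0.0889097   0.10129817] [0.45745154 0.13555038 0.10129817] 0.009989407210023872
0.014 0.02 957 [ 0.00337556 -0.09245339  0.10618337] [0.45553336 0.13254465 0.10618337] 0.016063102547944453
0.032 0.046 366 [ 0.00196527 -0.10630998  0.12437592] [0.44815347 0.12073232 0.12437592] 0.03930144318789818
```

View pics/c2.png

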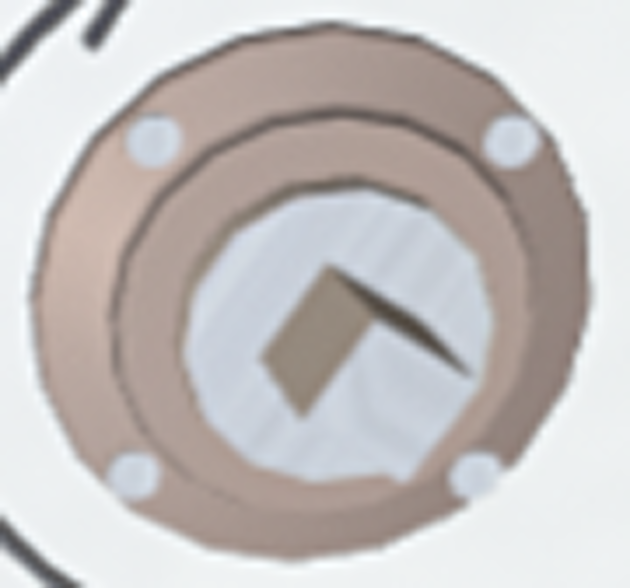

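The crop shows the brown quad as the shaft's side face:
- foot edge (328,265)-(262,355)
- taper-start edge (375,320)-(302,418)

The opposite taper-start edge is (470,375)-(405,480), and the shoulder disc is centred at about (338,335).

```bash
python3 - <<'E'
from h import *
z=np.load("w7.npz"); p,d,K,R,t=[z[k] for k in("p","d","K","R","t")]; W=pts(d,K,R,t)
c=np.array([.45851,.12038,.07975]); H=(W-c)@ax; cam=-R.T@t
ey=np.cross(ax,mx)
def pl(x,y,h):
    dd=R.T@np.linalg.solve(K,[370+x/7-.43,180+y/7-.43,1]); P=cam+dd*((h-(cam-c)@ax)/(dd@ax)); q=P-O; return P,np.array([(P-c)@mx,(P-c)@ey])*1000
def edge(a,b,h):
    A,B=pl(*a,h)[1],pl(*b,h)[1]; print("edge",h,np.linalg.norm(A-B).round(1),"ang",np.degrees(np.arctan2(*(B-A)[::-1])).round(1),"mid",((A+B)/2).round(2))
edge((328,265),(262,355),.016);edge((375,320),(302,418),.036);edge((470,375),(405,480),.036);edge((375,320),(470,375),.036);edge((302,418),(405,480),.036)
print("top4",np.mean([pl(*q,.036)[1] for q in((375,320),(302,418),(405,480),(470,375))],0))
print("disc centre",pl(338,335,.016))
q=np.zeros(d.shape,bool);q[175:270,365:465]=1
for lo,hi in((.0145,.018),(.037,.0405),(.0405,.045)):
    k=q&(H>lo)&(H<hi);Q=W[k]-c;xy=(np.stack([Q@mx,Q@ey],1)*1000).astype(np.float32);v,u=np.nonzero(k);print(lo,k.sum(),((u.mean()-370)*7,(v.mean()-180)*7),xy.mean(0),cv2.minEnclosingCircle(xy),cv2.minAreaRect(xy),H[k].max())
E
```

```text
edge 0.016 11.3 ang 148.1 mid [-7.88 25.4 ]
edge 0.036 11.5 ang 148.1 mid [-7.62 25.73]
edge 0.036 11.9 ang 154.1 mid [-13.5   15.78]
edge 0.036 10.9 ang -119.9 mid [-5.44 17.94]
edge 0.036 12.2 ang -121.2 mid [-15.67  23.57]
top4 [-10.55687941  20.75375777]
disc centre (array([0.45253051, 0.13205543, 0.10476994]), array([-10.51775539,  20.77298555]))
0.0145 923 (np.float64(316.19068255687955), np.float64(309.14517876489714)) [-8.126927 22.942007] ((-10.931418418884277, 21.209331512451172), 15.999564170837402) ((-10.562715530395508, 21.326147079467773), (30.390668869018555, 31.50441551208496), 36.329471588134766) 0.017979132820648357
0.037 124 (np.float64(378.33870967741944), np.float64(389.45967741935476)) [-9.063555 22.179243] ((-10.772283554077148, 20.759403228759766), 7.70347261428833) ((-10.928423881530762, 20.94482421875), (11.426526069641113, 11.52857494354248), 59.7652473449707) 0.04042237006355527
0.0405 152 (np.float64(394.90131578947364), np.float64(417.0526315789473)) [-10.663643  21.309002] ((-10.5308837890625, 21.392427444458008), 5.874301433563232) ((-10.704774856567383, 21.27574920654297), (9.06786060333252, 8.237349510192871), 54.23582458496094) 0.04341403009426441
```

```bash
cat > fit.py <<'E'
from h import *
c=np.array([.45851,.12038,.07975]); ey=np.cross(ax,mx); S=c+ax*.016+mx*-.0106+ey*.0209
T=fitT(-30.5)
if __name__=="__main__":
    import sys
    print("seat",S,"maker",(S-O)@mx,(S-O)@my); o=arm.get_obs(); E=o["ee_rot"]; e=o["ee_pos"]-S
    print("err now: mx %.4f ey %.4f along ax %.4f"%(e@mx,e@ey,e@ax), "tilt",np.degrees(np.arccos(-E[:,2]@ax)),"force ax",o["force"]@ax,o["force"].round(1),"q",o["joint_pos"].round(2))
    plan(S+ax*float(sys.argv[1]),T)
E
python3 fit.py .055
```

```text
seat [0.45250298 0.13218584 0.10484544] maker 0.0008144827816763126 -0.09411256960200536
err now: mx -0.0009 ey 0.0685 along ax 0.1173 tilt nan force ax -1.9926761754482 [ 0.2 -0.2 -2.5] q [-0.31  0.21  2.01  0.76  0.98  1.26]
n 4 rot [ 0.0324  0.069  -0.1091] d [-0.002  -0.0047 -0.0226] tot [ 0.13   0.276 -0.436] [-0.0081 -0.0187 -0.0903]fit.py:7: RuntimeWarning: invalid value encountered in arccos
  print("err now: mx %.4f ey %.4f along ax %.4f"%(e@mx,e@ey,e@ax), "tilt",np.degrees(np.arccos(-E[:,2]@ax)),"force ax",o["force"]@ax,o["force"].round(1),"q",o["joint_pos"].round(2))
```

Request:
step_arm([
  [0.0324, 0.069, -0.1091, -0.002, -0.0047, -0.0226, 1],
  [0.0324, 0.069, -0.1091, -0.002, -0.0047, -0.0226, 1],
  [0.0324, 0.069, -0.1091, -0.002, -0.0047, -0.0226, 1],
  [0.0324, 0.069, -0.1091, -0.002, -0.0047, -0.0226, 1],
  [0, 0, 0, 0, 0, 0, 1],
  [0, 0, 0, 0, 0, 0, 1],
])

```text
time_s: 15.1
ee_pos: [0.4396, 0.1032, 0.1505]
ee_rot: [[0.591, -0.765, 0.255], [-0.753, -0.411, 0.514], [-0.289, -0.496, -0.819]]
force: [0.9, 0.4, -1.3]
width: 0.339
gripper_force: 60.5
```

```bash
python3 fit.py .045 2>/dev/null; python3 - <<'E'
from fit import *
o=arm.get_obs();p,d,K,R,t=snap("wrist"); W=pts(d,K,R,t)
T=(W-o["ee_pos"])@o["ee_rot"]
m=(T[...,0]>.045)&(T[...,0]<.1)&(abs(T[...,1])<.03)&(T[...,2]<-.045)&(T[...,2]>-.056)&(d>0)
print("knob top",m.sum(),cv2.minEnclosingCircle((T[m][:,:2]*1000).astype(np.float32)),np.median(T[m][:,2]))
m=(T[...,0]>.02)&(T[...,0]<.05)&(abs(T[...,1])<.012)&(T[...,2]<.03)&(T[...,2]>-.02)&(d>0);print("arm top z",m.sum(),np.median(T[m][:,2]))
m=(abs(T[...,0])<.02)&(abs(T[...,1])<.015)&(T[...,2]>-.036)&(T[...,2]<-.02)&(d>0);print("hub top",m.sum(),T[m].mean(0),np.median(T[m][:,2]))
E
```

```text
seat [0.45250298 0.13218584 0.10484544] maker 0.0008144827816763126 -0.09411256960200536
err now: mx 0.0012 ey 0.0002 along ax 0.0556 tilt nan force ax -1.4232170614913686 [ 0.9  0.4 -1.3] q [-0.36  0.4   2.13  0.93  0.79  1.47]
n 1 rot [ 0.0008  0.0027 -0.001 ] d [ 0.0015  0.0059 -0.0088] tot [ 0.001  0.003 -0.001] [ 0.0015  0.0059 -0.0088]
knob top 6074 ((69.66581726074219, -0.08754164725542068), 11.636497497558594) -0.048476606169692654
arm top z 2843 -0.0002980383674814946
hub top 6411 [ 0.00312481 -0.00018005 -0.02794969] -0.028194669311044827
```

Request:
step_arm([
  [0, 0, 0, 0.0015, 0.0058, -0.0088, 1],
  [0, 0, 0, 0.001, 0.0021, -0.0033, 1],
  [0, 0, 0, 0.001, 0.0021, -0.0033, 1],
  [0, 0, 0, 0.001, 0.0021, -0.0033, 1],
  [0, 0, 0, 0.001, 0.0021, -0.0033, 1],
  [0, 0, 0, 0.001, 0.0021, -0.0033, 1],
])

```text
time_s: 15.75
ee_pos: [0.4458, 0.1202, 0.1246]
ee_rot: [[0.589, -0.767, 0.255], [-0.754, -0.409, 0.514], [-0.29, -0.495, -0.819]]
force: [0.5, -1.2, -0.6]
width: 0.339
gripper_force: 60.7
```

```bash
python3 fit.py .012 2>/dev/null
```

```text
seat [0.45250298 0.13218584 0.10484544] maker 0.0008144827816763126 -0.09411256960200536
err now: mx -0.0007 ey 0.0000 along ax 0.0241 tilt nan force ax -0.01257437933134435 [ 0.5 -1.2 -0.6] q [-0.31  0.46  2.15  1.03  0.72  1.39]
n 1 rot [0.0004 0.0012 0.0011] d [ 0.0037  0.0059 -0.0099] tot [0.    0.001 0.001] [ 0.0037  0.0059 -0.0099]
```

Request:
step_arm([
  [0, 0, 0, 0.001, 0.0019, -0.0033, 1],
  [0, 0, 0, 0.001, 0.0019, -0.0033, 1],
  [0, 0, 0, 0.001, 0.0019, -0.0033, 1],
  [0, 0, 0, 0.0004, 0.0008, -0.0012, 1],
  [0, 0, 0, 0, 0, 0, 1],
])

```text
time_s: 16.25
ee_pos: [0.4486, 0.1264, 0.1139]
ee_rot: [[0.589, -0.767, 0.255], [-0.754, -0.408, 0.514], [-0.29, -0.495, -0.819]]
force: [-9.7, -16.0, 20.1]
width: 0.34
gripper_force: 64.7
```

```bash
python3 fit.py .012 2>/dev/null
```

```text
seat [0.45250298 0.13218584 0.10484544] maker 0.0008144827816763126 -0.09411256960200536
err now: mx -0.0010 ey -0.0005 along ax 0.0114 tilt nan force ax 27.121673108779635 [ -9.7 -16.   20.1] q [-0.29  0.49  2.15  1.08  0.7   1.35]
n 1 rot [0.0003 0.0011 0.0014] d [ 0.0009 -0.0004  0.0008] tot [0.    0.001 0.001] [ 0.0009 -0.0004  0.0008]
```

Request:
step_arm([
  [0, 0, 0, -0.0003, -0.0005, 0.0008, 0.3],
  [0, 0, 0, 0, 0, 0, 0],
  [0, 0, 0, 0, 0, 0, 0],
  [0, 0, 0, 0, 0, 0, 0],
  [0, 0, 0, -0.0063, -0.0129, 0.0205, 0],
  [0, 0, 0, -0.0063, -0.0129, 0.0205, 0],
  [0, 0, 0, -0.0063, -0.0129, 0.0205, 0],
])

```text
time_s: 16.95
ee_pos: [0.429, 0.0871, 0.1763]
ee_rot: [[0.589, -0.767, 0.253], [-0.754, -0.409, 0.514], [-0.291, -0.494, -0.819]]
force: [0.0, 0.1, 0.3]
width: 0.999
gripper_force: 0.0
```

Request:
step_arm([
  [0, 0, 0, 0.0206, -0.0264, -0.0101, 0],
  [0, 0, 0, 0.0206, -0.0264, -0.0101, 0],
  [0, 0, 0, 0, 0, 0, 0],
  [0, 0, 0, 0, 0, 0, 0],
])

```text
time_s: 17.35
ee_pos: [0.4708, 0.0344, 0.1553]
ee_rot: [[0.588, -0.768, 0.254], [-0.754, -0.408, 0.515], [-0.292, -0.494, -0.819]]
force: [-0.8, 0.4, -0.5]
width: 0.999
gripper_force: 0.0
```

```bash
cat > kn.py <<'E'
from fit import *
o=arm.get_obs();p,d,K,R,t=snap("wrist"); W=pts(d,K,R,t); E=o["ee_rot"]
print("q",o["joint_pos"].round(3),"F",o["force"].round(1))
X=W-S; h=X@ax; A=np.stack([X@mx,X@ey],-1)*1000; rr=np.hypot(A[...,0],A[...,1]);ok=d>0
hsv=cv2.cvtColor(p,cv2.COLOR_BGR2HSV); brown=(hsv[...,0]<15)&(hsv[...,1]>90)
m=ok&(abs(h-.061)<.006)&(rr>50)&(rr<90)&brown
print("knob",m.sum(),cv2.minEnclosingCircle(A[m].astype(np.float32)) if m.sum()>5 else 0,np.median(h[m]))
m=ok&(abs(h-.040)<.006)&(rr<22);print("hub",m.sum(),A[m].mean(0),np.percentile(h[m],[10,50,90]))
e=o["ee_pos"]-S; print("tcp",(e@mx*1000).round(1),(e@ey*1000).round(1),(e@ax*1000).round(1))
E
python3 kn.py
```

```text
q [-0.49   0.428  2.013  0.813  0.91   1.489] F [-0.8  0.4 -0.5]
knob 764 ((59.998844146728516, -43.548866271972656), 10.02520751953125) 0.05578171874763485
hub 2140 [ 3.67893029 -4.49569127] [0.03714182 0.04094764 0.04307348]
tcp 59.6 -36.3 87.1
```

Request:
step_arm([
  [0, 0, 0, 0.0039, 0.008, -0.0127, 0],
  [0, 0, 0, 0.0039, 0.008, -0.0127, 0],
  [0, 0, 0, 0.0039, 0.008, -0.0127, 0],
  [0, 0, 0, 0.0037, 0.0076, -0.0122, 0],
  [0, 0, 0, 0, 0, 0, 1],
  [0, 0, 0, 0, 0, 0, 1],
  [0, 0, 0, 0, 0, 0, 1],
  [0, 0, 0, 0, 0, 0, 1],
], force=25)

```text
time_s: 18.2
ee_pos: [0.4862, 0.066, 0.1059]
ee_rot: [[0.589, -0.767, 0.255], [-0.754, -0.409, 0.514], [-0.29, -0.495, -0.819]]
force: [-0.5, -0.8, -0.0]
width: 0.329
gripper_force: 0.3
```

```bash
cat > circ.py <<'E'
from fit import *
import sys
o=arm.get_obs(); e=o["ee_pos"]-S; E=o["ee_rot"]
x,y,h=e@mx,e@ey,e@ax; a=np.arctan2(y,x)
print("r %.4f ang %.1f h %.4f"%(np.hypot(x,y),np.degrees(a),h),"drive",round(float(-np.degrees(a)),1),"F",o["force"].round(1),"w",o["width"],"q",o["joint_pos"].round(2))
st=np.radians(float(sys.argv[1])); n=int(sys.argv[2]); h1=float(sys.argv[3]) if len(sys.argv)>3 else h
# next points on the 70 mm circle, clockwise from outside; starts from the measured position
P=[o["ee_pos"]]+[S+.070*(np.cos(a-st*k)*mx+np.sin(a-st*k)*ey)+h1*ax for k in range(1,n+1)]
for q in np.diff(P,axis=0).round(4): print(q.tolist())
E
python3 circ.py 10 4; python3 circ.py 20 18 | tail -18
```

```text
r 0.0695 ang -31.1 h 0.0264 drive 31.1 F [-0.5 -0.8 -0. ] w 0.32859111882509073 q [-0.4   0.54  2.04  0.95  0.78  1.38]
[-0.0097, -0.0045, -0.0058]
[-0.0109, -0.0023, -0.0049]
[-0.0115, -0.0005, -0.0039]
[-0.0118, 0.0013, -0.0028]
[-0.0206, -0.0068, -0.0107]
[-0.0233, 0.0007, -0.0067]
[-0.0229, 0.0078, -0.0022]
[-0.0197, 0.014, 0.0027]
[-0.0141, 0.0184, 0.0072]
[-0.0069, 0.0206, 0.0108]
[0.0012, 0.0204, 0.0132]
[0.0092, 0.0177, 0.0139]
[0.016, 0.0128, 0.013]
[0.021, 0.0064, 0.0105]
[0.0233, -0.0007, 0.0067]
[0.0229, -0.0078, 0.0022]
[0.0197, -0.014, -0.0027]
[0.0141, -0.0184, -0.0072]
[0.0069, -0.0206, -0.0108]
[-0.0012, -0.0204, -0.0132]
[-0.0092, -0.0177, -0.0139]
[-0.016, -0.0128, -0.013]
```

Request:
step_arm([
  [0, 0, 0, 0, 0, 0, 1],
  [0, 0, 0, 0, 0, 0, 1],
  [0, 0, 0, -0.0097, -0.0045, -0.0058, 1],
  [0, 0, 0, -0.0109, -0.0023, -0.0049, 1],
  [0, 0, 0, -0.0115, -0.0005, -0.0039, 1],
  [0, 0, 0, -0.0118, 0.0013, -0.0028, 1],
])

```text
time_s: 18.8
ee_pos: [0.4429, 0.0594, 0.0881]
ee_rot: [[0.588, -0.767, 0.256], [-0.755, -0.408, 0.513], [-0.289, -0.496, -0.819]]
force: [1.0, -5.8, 7.6]
width: 0.265
gripper_force: 26.8
```

```bash
python3 circ.py 20 8
```

```text
r 0.0706 ang -70.5 h 0.0262 drive 70.5 F [ 1.  -5.8  7.6] w 0.26537825526791897 q [-0.47  0.56  2.15  1.04  0.73  1.2 ]
[-0.0229, 0.0081, -0.002]
[-0.0198, 0.0138, 0.0025]
[-0.0143, 0.0183, 0.0071]
[-0.0071, 0.0206, 0.0108]
[0.001, 0.0204, 0.0131]
[0.009, 0.0178, 0.0139]
[0.0159, 0.013, 0.0131]
[0.0209, 0.0066, 0.0106]
```

Request:
step_arm([
  [0, 0, 0, -0.0229, 0.0081, -0.002, 1],
  [0, 0, 0, -0.0198, 0.0138, 0.0025, 1],
  [0, 0, 0, -0.0143, 0.0183, 0.0071, 1],
  [0, 0, 0, -0.0071, 0.0206, 0.0108, 1],
  [0, 0, 0, 0.001, 0.0204, 0.0131, 1],
  [0, 0, 0, 0.009, 0.0178, 0.0139, 1],
  [0, 0, 0, 0.0159, 0.013, 0.0131, 1],
  [0, 0, 0, 0.0209, 0.0066, 0.0106, 1],
])

```text
time_s: 19.6
ee_pos: [0.4207, 0.1819, 0.1579]
ee_rot: [[0.591, -0.768, 0.247], [-0.75, -0.41, 0.519], [-0.297, -0.492, -0.818]]
force: [-13.1, 5.2, 12.9]
width: 0.269
gripper_force: 30.5
```

```bash
python3 circ.py 20 8
```

```text
r 0.0750 ang 132.3 h 0.0259 drive -132.3 F [-13.1   5.2  12.9] w 0.26947008033860603 q [-0.15  0.36  2.17  1.03  0.7   1.56]
[0.0248, -0.0037, 0.0053]
[0.0232, -0.0067, 0.003]
[0.0204, -0.013, -0.0019]
[0.0152, -0.0178, -0.0065]
[0.0082, -0.0204, -0.0103]
[0.0002, -0.0206, -0.0129]
[-0.0079, -0.0183, -0.0139]
[-0.015, -0.0138, -0.0133]
```

Request:
step_arm([
  [0, 0, 0, 0.0248, -0.0037, 0.0053, 1],
  [0, 0, 0, 0.0232, -0.0067, 0.003, 1],
  [0, 0, 0, 0.0204, -0.013, -0.0019, 1],
  [0, 0, 0, 0.0152, -0.0178, -0.0065, 1],
  [0, 0, 0, 0.0082, -0.0204, -0.0103, 1],
  [0, 0, 0, 0.0002, -0.0206, -0.0129, 1],
  [0, 0, 0, -0.0079, -0.0183, -0.0139, 1],
  [0, 0, 0, -0.015, -0.0138, -0.0133, 1],
])

```text
time_s: 20.4
ee_pos: [0.4925, 0.0652, 0.1061]
ee_rot: [[0.59, -0.768, 0.251], [-0.752, -0.408, 0.517], [-0.294, -0.494, -0.818]]
force: [-6.5, 15.5, 2.1]
width: 0.265
gripper_force: 30.6
```

```bash
python3 circ.py 20 8
```

```text
r 0.0738 ang -27.5 h 0.0254 drive 27.5 F [-6.5 15.5  2.1] w 0.2646118475844809 q [-0.4   0.54  2.02  0.94  0.79  1.4 ]
[-0.0227, -0.0048, -0.01]
[-0.0231, -0.0005, -0.0075]
[-0.0232, 0.0066, -0.003]
[-0.0205, 0.013, 0.0018]
[-0.0153, 0.0178, 0.0064]
[-0.0083, 0.0204, 0.0103]
[-0.0002, 0.0206, 0.0129]
[0.0078, 0.0183, 0.0139]
```

Request:
step_arm([
  [0, 0, 0, -0.0227, -0.0048, -0.01, 1],
  [0, 0, 0, -0.0231, -0.0005, -0.0075, 1],
  [0, 0, 0, -0.0232, 0.0066, -0.003, 1],
  [0, 0, 0, -0.0205, 0.013, 0.0018, 1],
  [0, 0, 0, -0.0153, 0.0178, 0.0064, 1],
  [0, 0, 0, -0.0083, 0.0204, 0.0103, 1],
  [0, 0, 0, -0.0002, 0.0206, 0.0129, 1],
  [0, 0, 0, 0.0078, 0.0183, 0.0139, 1],
])

```text
time_s: 21.2
ee_pos: [0.3854, 0.1572, 0.1314]
ee_rot: [[0.588, -0.769, 0.25], [-0.754, -0.408, 0.515], [-0.294, -0.492, -0.82]]
force: [-2.4, -6.7, 3.0]
width: 0.269
gripper_force: 32.3
```

```bash
python3 circ.py 20 8
```

```text
r 0.0719 ang 172.5 h 0.0259 drive -172.5 F [-2.4 -6.7  3. ] w 0.2686070204818403 q [-0.25  0.41  2.29  1.15  0.66  1.29]
[0.0166, 0.0128, 0.0132]
[0.0203, 0.0076, 0.0111]
[0.0231, 0.0005, 0.0075]
[0.0232, -0.0066, 0.003]
[0.0205, -0.013, -0.0018]
[0.0153, -0.0178, -0.0064]
[0.0082, -0.0204, -0.0103]
[0.0002, -0.0206, -0.0129]
```

Request:
step_arm([
  [0, 0, 0, 0.0166, 0.0128, 0.0132, 1],
  [0, 0, 0, 0.0203, 0.0076, 0.0111, 1],
  [0, 0, 0, 0.0231, 0.0005, 0.0075, 1],
  [0, 0, 0, 0.0232, -0.0066, 0.003, 1],
  [0, 0, 0, 0.0205, -0.013, -0.0018, 1],
  [0, 0, 0, 0.0153, -0.0178, -0.0064, 1],
  [0, 0, 0, 0.0082, -0.0204, -0.0103, 1],
  [0, 0, 0, 0.0002, -0.0206, -0.0129, 1],
])

```text
time_s: 22.0
ee_pos: [0.5154, 0.0984, 0.1344]
ee_rot: [[0.59, -0.767, 0.252], [-0.753, -0.41, 0.516], [-0.292, -0.494, -0.819]]
force: [-11.1, 7.9, -2.3]
width: 0.271
gripper_force: 33.9
```

```bash
python3 circ.py 20 4
```

```text
r 0.0729 ang 11.8 h 0.0257 drive -11.8 F [-11.1   7.9  -2.3] w 0.2707533375408873 q [-0.31  0.49  1.97  0.9   0.81  1.57]
[-0.0108, -0.0174, -0.0143]
[-0.0152, -0.0136, -0.0132]
[-0.0204, -0.0074, -0.011]
[-0.0232, -0.0003, -0.0073]
```

Next I wind the last 80°, press lightly toward the box, let go, and back off along the shaft axis.

Request:
step_arm([
  [0, 0, 0, -0.0108, -0.0174, -0.0143, 1],
  [0, 0, 0, -0.0152, -0.0136, -0.0132, 1],
  [0, 0, 0, -0.0204, -0.0074, -0.011, 1],
  [0, 0, 0, -0.0232, -0.0003, -0.0073, 1],
  [0, 0, 0, 0.0005, 0.001, -0.0016, 1],
  [0, 0, 0, 0, 0, 0, 0.4],
  [0, 0, 0, 0, 0, 0, 0],
  [0, 0, 0, 0, 0, 0, 0],
])

```text
time_s: 22.8
ee_pos: [0.447, 0.0608, 0.0875]
ee_rot: [[0.589, -0.767, 0.254], [-0.754, -0.409, 0.514], [-0.291, -0.495, -0.819]]
force: [0.5, 0.2, 0.1]
width: 0.769
gripper_force: 0.0
```

Request:
step_arm([
  [0, 0, 0, 0, 0, 0, 0],
  [0, 0, 0, -0.0051, -0.0103, 0.0164, 0],
  [0, 0, 0, -0.0076, -0.0154, 0.0246, 0],
  [0, 0, 0, -0.0076, -0.0154, 0.0246, 0],
  [0, 0, 0, -0.0076, -0.0154, 0.0246, 0],
  [0, 0, 0, -0.0076, -0.0154, 0.0246, 0],
  [0, 0, 0, 0, 0, 0, 0],
  [0, 0, 0, 0, 0, 0, 0],
])

```text
time_s: 23.6
ee_pos: [0.4116, -0.0113, 0.2024]
ee_rot: [[0.589, -0.767, 0.255], [-0.755, -0.409, 0.514], [-0.289, -0.495, -0.819]]
force: [0.8, 0.6, -0.8]
width: 0.996
gripper_force: 0.0
```

```bash
python3 kn.py; python3 - <<'E'
from fit import *
p,d,K,R,t=snap("scene"); cv2.imwrite("pics/s9.png",p); z=np.load("scene0.npz")
D=cv2.absdiff(p,z["p"]).max(2)
for n,(a,b,c,e) in dict(mug=(170,180,200,217),beaker=(162,235,180,258),honey=(378,248,402,285),glass=(357,275,380,315)).items(): print(n,D[b:e,a:c].mean().round(1))
p,d,K,R,t=snap("wrist");cv2.imwrite("pics/w9.png",p)
E
```

```text
q [-0.673  0.294  2.04   0.693  1.071  1.465] F [ 0.8  0.6 -0.8]
knob 699 ((31.480419158935547, -65.57026672363281), 10.928258895874023) 0.05763106349802785
hub 1304 [ 2.42224754 -2.84066391] [0.03718316 0.04065093 0.04276227]
tcp 26.6 -64.4 164.1
mug 27.7
beaker 2.7
honey 5.3
glass 3.8
```

View pics/w9.png

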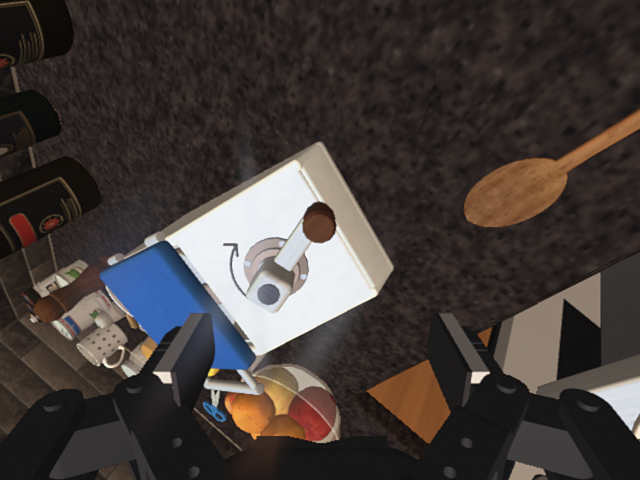

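The crank sits home: its hub top is 40.7 mm above the shoulder, where 40 is expected. The drive has turned about 755° to about 13.7 rad, the lid is shut, and the gripper is clear of everything. Handing in.

```bash
python3 -c "
from plant import arm
print(arm.finish_job())"
```

```text
the job is handed in; nothing more can be done
None
```

I broke the stay, lowered the lid shut, seated the crank and wound it about 2.1 turns clockwise, then handed the job in; no verdict came back, and the mug's position was not confirmed at the end.

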